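# Hang the sound specimen holders in the conditioning bath, cull the faulty ones

### The arm

A 6-joint arm with a two-finger parallel gripper is mounted at the origin on the work surface. World frame = base frame: x ahead of the robot, y to its left, z up, the work surface at z = 0. Lengths are in m, angles in rad, forces in N, time in s.
With the tool pointing down it reaches from about 0.25 to 0.775 m from the base axis. Payload 4 kg.
Tool frame: the origin (TCP) lies midway between the tips of the shut fingers; the grasp point (between the pads) lies 19 mm behind it; y points along the fingers, x is the direction in which the jaws open and shut, and the axes are right-handed (so a half turn about y gives the same grasp; the last joint's range is limited). The gripper opens to 94 mm and grips with 3 to 60 N. Pads are 16 mm wide; open, the fingers measure 119 mm over their backs; the gripper's body (75 mm by 177 mm) begins 78 mm behind the grasp point.
Start: joints at [-1.282, 0.087, 1.371, -0, 1.684, -0.103], TCP at [0.21, -0.508, 0.206] pointing down, gripper open.
Joint ranges: [-3.1, 3.1], [-0.76, 2.03], [0.27, 2.55], [-1.08, 4.22], [0.17, 2.65], [-2.57, 2.57]. Speed limits (rad/s): [2.79, 2.79, 3.14, 3.14, 3.14, 3.14].

### API

Orientations are given as [roll, pitch, yaw] about the fixed x, y, z axes, in that order (R = Rz(yaw) Ry(pitch) Rx(roll)).
In Python, from bench import robot gives the robot as it stands.
- The arm moves only by the shell command python3 -m creep 'ROWS'. ROWS is JSON, a list of rows, each a list of 7 numbers: the shift along the tool's x, y, z in mm, then the turn, a rotation vector about the tool's x, y, z in degrees, then the closure in counts, from 0 (fully open) to 255 (shut). A call has 1 to 5 rows; each row is the pose to reach, as a shift and turn from the pose commanded when the call began, along the tool's axes at that moment; what a row does not reach only later rows make up. A row lasts 1/8 s, in which the tool goes at most 62.5 mm and 10.7 degrees, less where a joint would pass 70% of its speed; a pose out of reach is approached as far as the arm can. A call with a gripper value outside its range is refused whole. The fingers move at their own pace and stop on an object; the grip force is fixed at half the most. Time passes only in rows, so rows that repeat a pose let the fingers close. It gives the time, the measured TCP pose, the force and the opening at its end, in the units of the state.
- robot.get_obs(): the state, without advancing time (a new reading comes with each control period).
- robot.snapshot(name): name is "scene" or "side" or "wrist"; returns a dict with "color" (480x640x3 uint8, blue, green, red), "fx", "fy", "cx", "cy" (pixels), "world_from_camera" (4x4, takes a point from camera to world coordinates); the wrist camera has in their place "mount" (4x4, takes a point from camera to tool coordinates, whose origin is the TCP and whose axes are the tool frame's). Camera axes: x right, y down, z forward; pixel columns grow to the right and rows downward; lengths in m; the calibration is good to about 2 mm. A picture is of the moment at which its call begins: read the wrist's pose just before it. There is no depth.
- robot.close_job(): hands the job in, once; it reports no verdict.
Trained networks look in the newest picture that a camera, given by its name, has taken for a name from the list of things; names that differ only in an ending like _2 or _b are one class to them, and where a whole thing is asked for, a point or a joint stands for the part that bears it (a point fixed in the world has none). Each returns a list of dicts, best first, with "p" (0 to 1); they miss things now and then, are a little off and sometimes report something else, mostly with a low value. They report only what shows in the picture. A call takes as long as a camera call. They do not tell look-alikes from the thing itself.
- robot.spot_in(name, camera): "point" ([x, y, z] in m, in world coordinates, good to about 4 mm: the middle of the surface that is visible of it).
- robot.landmark_of(name, camera): "point" ([x, y, z] in m, in world coordinates, good to about 4 mm: a listed point, or the origin of a listed thing).
The state is a dict: "time": time; "joint_positions": joint angles; "qvel": joint speeds; "joint_torque": joint torques, N m; "tool_pos": TCP position; "ee_rot": TCP orientation; "wrist_force": force on the tool from outside, world axes, zero at the start; "wrist_torque": the same for the moment, N m; "width": finger opening in m.
Only numpy, scipy, OpenCV 4.12 (cv2) and the standard library are available. Lean on these libraries where they do the work, as an engineer would, in place of code of your own. Each camera call takes 0.05 s, during which the arm holds its last target.

### The job

Switch the bath's agitator off by throwing its red-knobbed lever towards the robot, then hang every sound specimen holder, one shaped like the pattern piece on the black plinth, inside the white bath by hooking its bent lip over the bath's rim. Put every odd one (too short, or without its lip) into the blue tote, and when all that is done throw the lever back away from the robot to switch the agitator on. Leave the pattern piece, bottle, beaker and wrench alone.

Things in the scene. Friction and masses are not known exactly. Their poses are not given: they have to be found in the camera images.
- bath: White open bath, fixed; 160 mm along its x, 230 along its y, rim 110 above the bench, walls 6 thick, floor 6. Origin: centre of its underside; its x points roughly away from the robot. The long walls (middles at x = +77 and -77 mm) each take four holders side by side; any wall may be used. A hung holder's foot leans on the wall (up to 0.12 rad), its underside about 35 mm above the bench.
- tote: blue open plastic tote, loose, 600 g, 170 mm (x) by 140 mm (y), 60 mm high, walls and floor 4 mm. Origin: centre of its underside.
- lever (a joint): angle of the agitator's lever: 0 = fully towards the robot (off, leaning 0.5 rad to its base's -x), 1.0 = fully away from the robot (on, leaning 0.5 rad to +x). Stays where it is left, a push of about 1 N on the knob moves it.
- lever_tip (a point): centre of the red ball knob, 26 mm in diameter, on the end of the lever's 10 mm rod, 100 mm from the pivot; about 110 mm above the bench at either end of the swing
- lever_base: grey block under the lever, fixed, 70 mm (x, the direction of the swing) by 50 mm by 25 mm high. Origin: centre of its underside; the lever's pivot is 22 mm above it. Its x points roughly away from the robot.
- holder1: Sound aluminium specimen holder, may be absent, 40 mm wide (y), 118 tall, 220 g, upright on its foot. Origin: underside of the foot, below the grip's centre; z up, +x to the lip's side. mm: foot x -40..6; back plate x 3..6; lip strip z 75..78 back to x 23, then a leg x 20..23 down to z 53: the slot for a rim, open below, is x 6..20. Black grip to pinch from above: x -6..6, y -15..15, z 78..118.
- holder2: Sound aluminium specimen holder, may be absent, 40 mm wide (y), 118 tall, 220 g, upright on its foot. Origin: underside of the foot, below the grip's centre; z up, +x to the lip's side. mm: foot x -40..6; back plate x 3..6; lip strip z 75..78 back to x 23, then a leg x 20..23 down to z 53: the slot for a rim, open below, is x 6..20. Black grip to pinch from above: x -6..6, y -15..15, z 78..118.
- holder3: Sound aluminium specimen holder, may be absent, 40 mm wide (y), 118 tall, 220 g, upright on its foot. Origin: underside of the foot, below the grip's centre; z up, +x to the lip's side. mm: foot x -40..6; back plate x 3..6; lip strip z 75..78 back to x 23, then a leg x 20..23 down to z 53: the slot for a rim, open below, is x 6..20. Black grip to pinch from above: x -6..6, y -15..15, z 78..118.
- holder4: Sound aluminium specimen holder, may be absent, 40 mm wide (y), 118 tall, 220 g, upright on its foot. Origin: underside of the foot, below the grip's centre; z up, +x to the lip's side. mm: foot x -40..6; back plate x 3..6; lip strip z 75..78 back to x 23, then a leg x 20..23 down to z 53: the slot for a rim, open below, is x 6..20. Black grip to pinch from above: x -6..6, y -15..15, z 78..118.
- odd_short: Odd holder, too short; may be absent. As the sound ones, same origin, axes, width, foot and mass, but all at the top is 35 mm lower: lip strip z 40..43 mm, leg down to z 18, grip z 43..83.
- odd_lipless: Odd holder, lip broken off; may be absent. As the sound ones, same origin, axes, width, foot, height, mass and grip (z 78..118 mm), but only a 2 mm stub in place of the lip.
- pattern: pattern piece: a sound holder fixed on a black plinth 90 x 80 x 20 mm, as a sample to compare with; not to be moved. Origin: centre of the plinth's underside
- bottle: amber bottle, 60 mm across, 130 mm high, a bystander. Origin: centre of its underside
- beaker: white ceramic beaker, 72 mm across, 90 mm high, a bystander. Origin: centre of its underside
- wrench: wrench with wooden grip, 180 mm long, lying, a bystander. Origin: below its middle
There are look-alikes about, which are no part of the job. Leave any purple look-alike of the holder1 alone.

How it is judged:
By the outcome, as a careful person would: the job done as asked, in the order asked, and still so for the second after the job is handed in, with the robot touching nothing.
Of holder1, holder2, holder3, holder4 only 3 to 4 are there at a start; the rules pass over those that are not, and their reading is None.
Of odd_short, odd_lipless only 1 to 2 are there at a start; the rules pass over those that are not, and their reading is None.
At some moment in a run one of holder1, holder2, holder3, holder4, odd_short, odd_lipless, tote may be knocked a few centimetres aside while the robot is not near it.
It also fails if it takes over 210 s, if anything falls off the work surface, if the arm or the gripper's body presses on something with over 40 N, if the wrist force passes 120 N, or if a joint passes its speed limit or range.

## Working session

There is one attempt and no reset: what is moved stays moved. The work goes in short steps, Python scripts to look and compute and a shell command to move; the robot and the scene stay as the last step left them, time stands still between calls to the robot, and variables do not carry over. Pictures are saved under pics/ and viewed, and the job is handed in when it is done.

```bash
ls; mkdir -p pics; python3 - <<'E'
from bench import robot
import cv2
o=robot.get_obs(); print({k:(v if not hasattr(v,'round') else v) for k,v in o.items()})
for c in ["scene","side","wrist"]:
    s=robot.snapshot(c); cv2.imwrite(f"pics/{c}0.png",s["color"]); print(c,s["fx"],s.get("world_from_camera",s.get("mount")))
E
```

```text
pics
{'time': 0.0, 'joint_positions': array([-1.28213562e+00,  8.79460350e-02,  1.37220508e+00,  3.04175188e-06,
        1.68360084e+00, -1.03074044e-01]), 'qvel': array([ 0.00017448, -0.00025586, -0.00027189,  0.0005262 , -0.00081654,
        0.00068452]), 'joint_torque': array([ 4.00493036e-05, -3.40169978e+01, -3.02430511e+01,  7.16545503e-02,
        3.28924181e-02, -1.69806867e-04]), 'tool_pos': array([ 0.20984281, -0.50781756,  0.20433402]), 'ee_rot': array([-1.57057115,  0.00214753, -1.179061  ]), 'wrist_force': array([ 0.45523114, -0.36860179, -0.40094465]), 'wrist_torque': array([ 0.03249828, -0.01011866, -0.00185396]), 'width': 0.09383969807360203}
scene 567.5849998084022 [[ 0.07269438  0.55415349 -0.82923424  1.61831813]
 [ 0.99734035 -0.03599901  0.0633742  -0.09213077]
 [ 0.00526742 -0.83163572 -0.55529657  0.79337057]
 [ 0.          0.          0.          1.        ]]
side 456.5421281361198 [[-0.93642839 -0.25959284  0.23603693  0.34328856]
 [-0.3508418   0.69942697 -0.62266519  0.66443886]
 [-0.00345117 -0.66589299 -0.74603929  0.85778583]
 [ 0.          0.          0.          1.        ]]
wrist 339.57323083130996 [[ 9.99999842e-01  3.27906034e-04  4.57064894e-04 -8.35831403e-04]
 [-3.55345744e-04 -2.61649363e-01  9.65162932e-01 -1.78614501e-01]
 [ 4.36073488e-04 -9.65162941e-01 -2.61649205e-01  7.79421738e-02]
 [ 0.00000000e+00  0.00000000e+00  0.00000000e+00  1.00000000e+00]]
```

View pics/scene0.png

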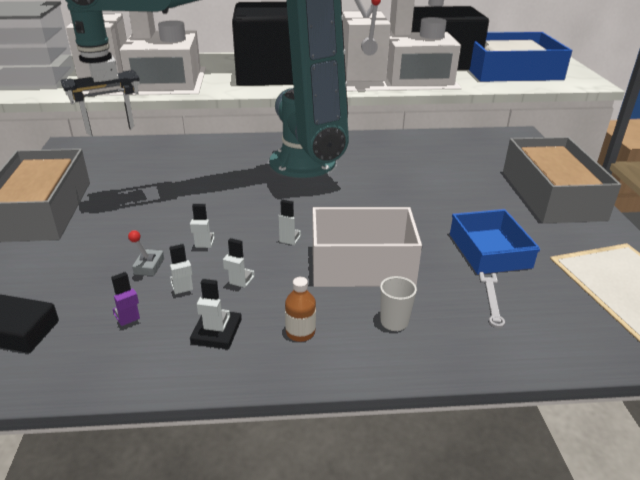

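View pics/side0.png

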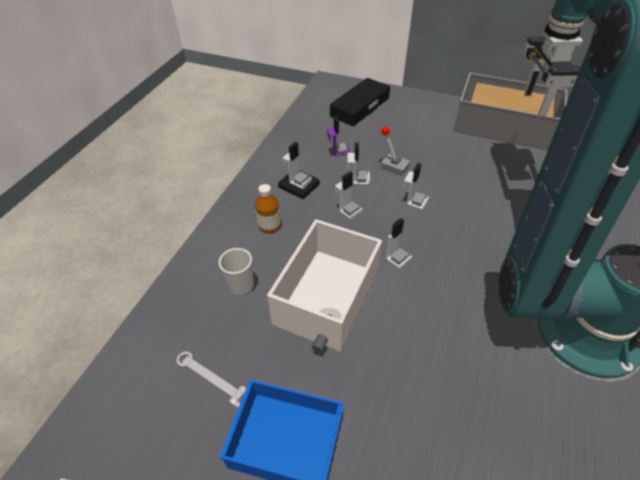

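View pics/wrist0.png

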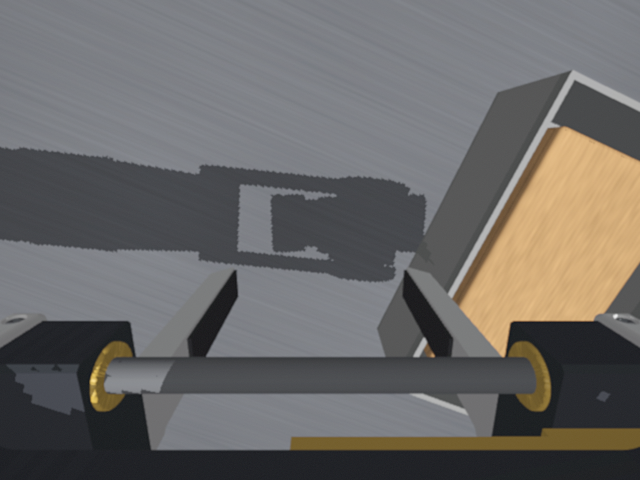

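```bash
python3 - <<'E'
from bench import robot
import cv2,numpy as np
for c in ["scene","side"]:
    s=robot.snapshot(c)
    W=s["world_from_camera"]
    for n in ["bath","tote","lever_tip","lever_base","lever","holder1","odd_short","odd_lipless","pattern"]:
        for f in ("landmark_of","spot_in"):
            try: r=getattr(robot,f)(n,c)
            except Exception as e: r=[];print(n,f,e)
            for d in r:
                p=np.array(d["point"]); q=np.linalg.inv(W)@np.r_[p,1]
                print(c,n,f,round(d["p"],2),p.round(3),(int(s["fx"]*q[0]/q[2]+s["cx"]),int(s["fy"]*q[1]/q[2]+s["cy"])))
    if c=="scene": a=s["color"][180:380,80:340]; 
    else: a=s["color"][110:310,250:470]
    a=cv2.resize(a,None,fx=3,fy=3,interpolation=cv2.INTER_CUBIC)[:600,:800]
    cv2.imwrite(f"pics/{c}_crop.png",a)
E
```

```text
scene bath landmark_of 0.69 [0.555 0.101 0.002] (358, 265)
scene bath landmark_of 0.52 [ 0.62  -0.301 -0.003] (182, 291)
scene bath spot_in 0.97 [0.625 0.098 0.065] (363, 261)
scene tote landmark_of 0.97 [0.511 0.432 0.001] (490, 249)
scene tote landmark_of 0.2 [ 0.57  -0.395  0.113] (134, 237)
scene tote spot_in 0.68 [0.508 0.437 0.027] (493, 240)
scene lever_tip landmark_of 0.5 [ 0.569 -0.394  0.113] (135, 236)
scene lever_tip spot_in 0.62 [ 0.573 -0.391  0.109] (136, 239)
scene lever_tip spot_in 0.43 [0.775 0.143 0.06 ] (397, 306)
scene lever_base spot_in 0.86 [ 0.55  -0.393  0.025] (143, 264)
lever landmark_of it knows: bath, beaker, bottle, holder, lever_base, lever_tip, odd_lipless, odd_short, pattern, tote, wrench
scene lever spot_in 0.68 [ 0.571 -0.392  0.108] (136, 239)
scene holder1 landmark_of 0.96 [ 0.452 -0.268 -0.   ] (204, 247)
scene holder1 landmark_of 0.87 [ 0.623 -0.299 -0.001] (183, 291)
scene holder1 landmark_of 0.83 [ 0.607 -0.183  0.005] (236, 283)
scene holder1 landmark_of 0.78 [ 0.717 -0.404  0.002] (126, 321)
scene holder1 landmark_of 0.74 [0.516 0.43  0.002]
[... 1681 characters left out ...]
(410, 200)
side holder1 landmark_of 0.76 [ 0.605 -0.182 -0.002] (346, 208)
side holder1 landmark_of 0.62 [ 0.619 -0.304 -0.002] (355, 179)
side holder1 spot_in 0.87 [ 0.447 -0.259  0.025] (411, 197)
side holder1 spot_in 0.76 [ 0.614 -0.291  0.032] (356, 173)
side holder1 spot_in 0.59 [ 0.705 -0.39   0.043] (337, 143)
side holder1 spot_in 0.57 [ 0.602 -0.168  0.035] (346, 202)
side odd_short spot_in 0.49 [ 0.558 -0.391  0.095] (387, 139)
side odd_lipless landmark_of 0.78 [ 0.446 -0.064 -0.001] (392, 256)
side odd_lipless spot_in 0.83 [ 0.442 -0.049  0.021] (393, 255)
side odd_lipless spot_in 0.22 [ 0.615 -0.295  0.033] (356, 172)
side pattern landmark_of 0.75 [ 0.762 -0.218  0.005] (297, 185)
```

View pics/scene_crop.png

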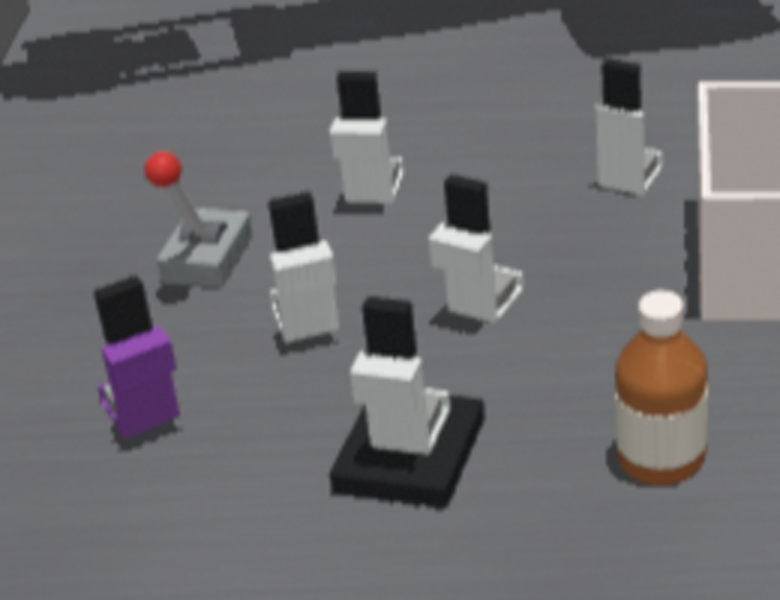

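View pics/side_crop.png

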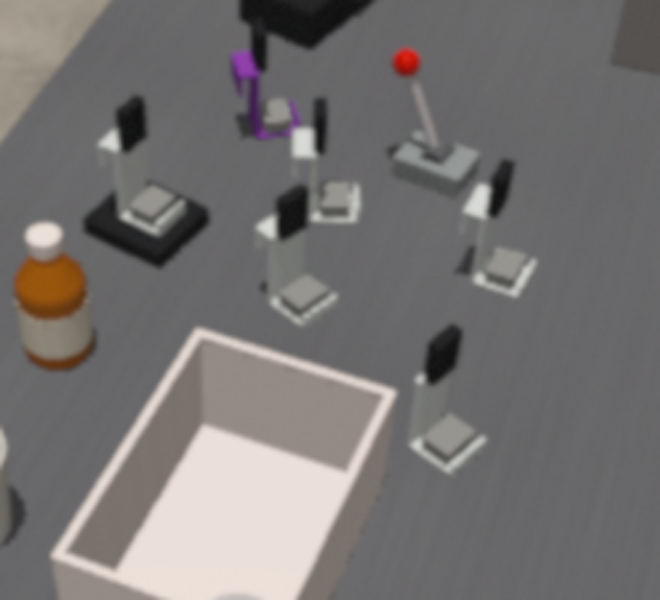

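```bash
cat > h.py <<'E'
from bench import robot
import cv2,numpy as np
from scipy.spatial.transform import Rotation as R
def pose():
    o=robot.get_obs(); return np.array(o["tool_pos"]),R.from_euler("xyz",o["ee_rot"]),o
def plan(xyz,yaw):
    p,r,o=pose(); t=R.from_euler("xyz",[-np.pi/2,0,yaw])
    d=r.inv().apply(np.array(xyz)-p)*1000; w=(r.inv()*t).as_rotvec(degrees=True)
    print("plan",d.round(1),w.round(1),"from",p.round(4),o["ee_rot"].round(3),"t",round(o["time"],2))
def snap(c,save=None):
    if c=="wrist":
        p,r,o=pose(); s=robot.snapshot(c); T=np.eye(4);T[:3,:3]=r.as_matrix();T[:3,3]=p; s["W"]=T@s["mount"]
    else: s=robot.snapshot(c); s["W"]=s["world_from_camera"]
    if save: cv2.imwrite("pics/"+save,s["color"])
    return s
def proj(s,P):
    P=np.atleast_2d(P); q=(np.linalg.inv(s["W"])@np.c_[P,np.ones(len(P))].T).T
    return np.c_[s["fx"]*q[:,0]/q[:,2]+s["cx"],s["fy"]*q[:,1]/q[:,2]+s["cy"]]
def back(s,uv,z):
    uv=np.atleast_2d(uv); d=np.c_[(uv[:,0]-s["cx"])/s["fx"],(uv[:,1]-s["cy"])/s["fy"],np.ones(len(uv))]@s["W"][:3,:3].T
    c=s["W"][:3,3]; return c+d*((z-c[2])/d[:,2:3])
def crop(s,x0,y0,x1,y1,f,name,segs=[]):
    im=cv2.resize(s["color"][y0:y1,x0:x1],None,fx=f,fy=f,interpolation=cv2.INTER_CUBIC)
    for a,b,c in segs:
        cv2.line(im,*[tuple(int(v) for v in ((q-np.array([x0,y0])+.5)*f)) for q in (proj(s,a)[0],proj(s,b)[0])],c,1,cv2.LINE_AA)
    cv2.imwrite("pics/"+name,im)
def rect(cx,cy,yaw,z,lx,ly,col):
    c,sn=np.cos(yaw),np.sin(yaw); P=[np.array([cx+c*a*lx/2-sn*b*ly/2,cy+sn*a*lx/2+c*b*ly/2,z]) for a,b in((1,1),(1,-1),(-1,-1),(-1,1))]
    return [(P[i],P[(i+1)%4],col) for i in range(4)]
E
python3 - <<'E'
from h import *
a=snap("scene"); b=snap("side")
segs=rect(.551,.105,0,.11,.16,.23,(0,0,255))
crop(a,295,190,435,295,5.5,"bs.png",segs); crop(b,255,205,395,360,3.8,"bd.png",segs)
plan([.53,-.39,.25],-.1)
E
```

```text
plan [ 12.8 -44.5 340.9] [  0.  -61.8   0. ] from [ 0.21   -0.5084  0.2055] [-1.571 -0.    -1.179] t 2.05
```

View pics/bs.png

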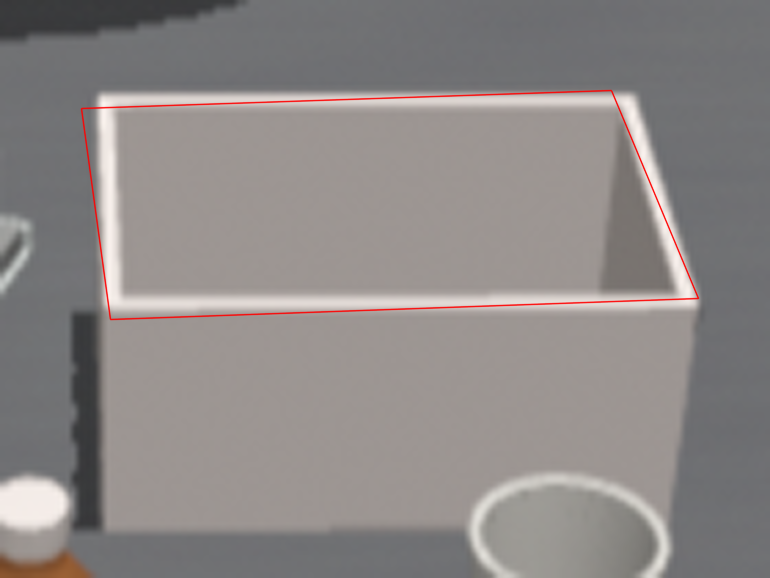

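View pics/bd.png

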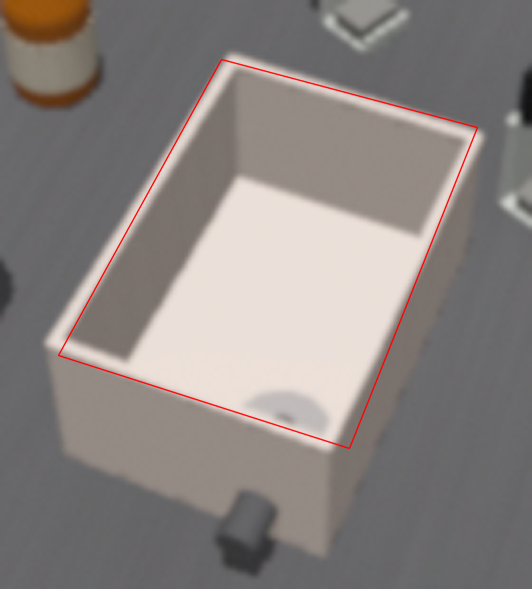

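```bash
python3 - <<'E'
from h import *
from scipy.optimize import least_squares
a=snap("scene"); b=snap("side")
sa=np.array([[98,95],[635,93],[698,306],[103,310]])/5.5+[295,190]-.5
sb=np.array([[483,133],[333,450],[47,344],[231,54]])/3.8+[255,205]-.5
def cor(v):
    c,s=np.cos(v[2]),np.sin(v[2]); return np.array([[v[0]+c*i*.08-s*j*.115,v[1]+s*i*.08+c*j*.115,.11] for i,j in((-1,-1),(-1,1),(1,1),(1,-1))])
for nm,L in (("a",[(a,sa)]),("b",[(b,sb)]),("ab",[(a,sa),(b,sb)])):
    r=least_squares(lambda v:np.concatenate([(proj(s,cor(v))-u).ravel() for s,u in L]),[.55,.1,0]); print(nm,r.x.round(4),np.abs(r.fun).max().round(2))
v=r.x
segs=rect(*v,.11,.16,.23,(0,0,255)); crop(b,255,205,395,360,3.8,"bd2.png",segs)
crop(a,295,190,435,295,5.5,"bs2.png",segs)
t=[.569,-.396,.111]
segs=[(np.array([.569-.096,-.385,.1]),np.array(t),(0,255,0))]+rect(.527,-.388,-.1,.025,.07,.05,(0,0,255))
crop(a,110,215,180,290,7,"ls.png",segs);crop(b,360,110,430,185,7,"ld.png",segs)
E
```

```text
a [ 0.5492  0.1083 -0.0605] 0.6
b [ 0.5529  0.1041 -0.0528] 0.48
ab [ 0.552   0.1063 -0.0557] 1.24
```

View pics/ls.png

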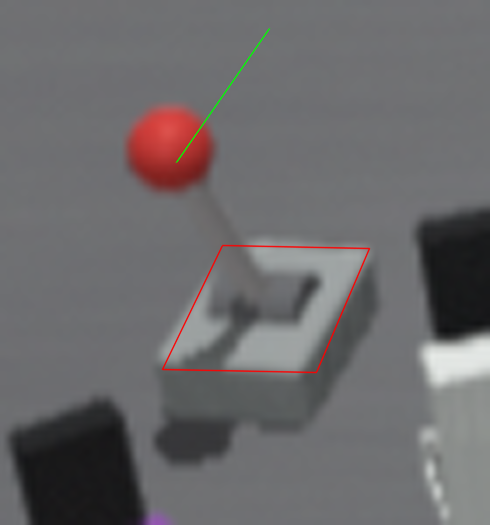

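View pics/ld.png

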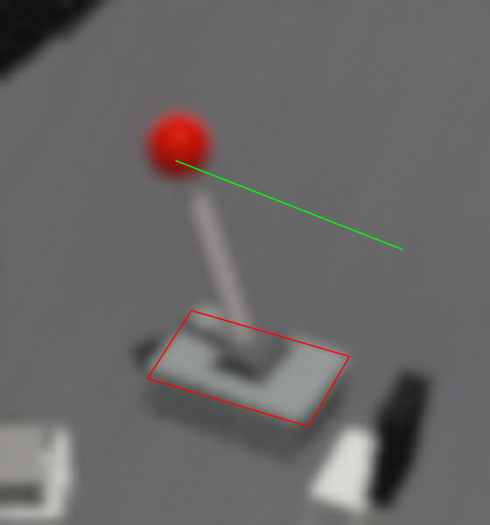

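```bash
python3 -m creep '[[2,-9,62,0,-10,0,130],[5,-18,124,0,-20,0,130],[7,-27,186,0,-31,0,130],[10,-36,248,0,-41,0,130],[12,-45,310,0,-52,0,130]]'
```

```text
time: 2.78
tool_pos: [0.5019, -0.4006, 0.2507]
ee_rot: [-1.571, -0.0, -0.27]
wrist_force: [-0.2, -1.0, 1.1]
width: 0.0484
```

```bash
python3 - <<'E'
from h import *
s=snap("wrist","w1.png"); 
for c in("wrist","scene"): 
    snap(c); print(c,[(round(d["p"],2),np.round(d["point"],3)) for d in robot.landmark_of("lever_tip",c)],[(round(d["p"],2),np.round(d["point"],3)) for d in robot.landmark_of("lever_base",c)])
plan([.566,-.397,.20],-.15)
E
```

```text
wrist [] [(0.62, array([ 0.528, -0.392, -0.001]))]
scene [(0.72, array([ 0.57 , -0.396,  0.115])), (0.29, array([ 0.622, -0.301,  0.   ]))] [(0.87, array([ 0.524, -0.395, -0.002]))]
plan [63.1 50.2 23.4] [ 0.  -7.3 -0. ] from [ 0.4989 -0.4021  0.2502] [-1.571e+00  1.000e-03 -2.780e-01] t 3.12
```

View pics/w1.png

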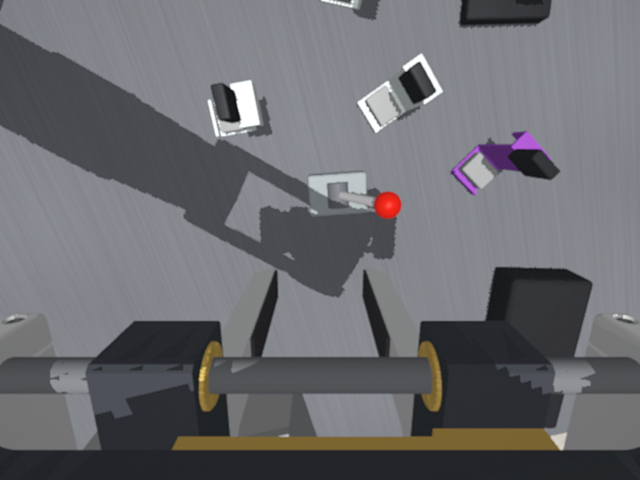

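```bash
python3 - <<'E'
from h import *
s=snap("wrist"); print(back(s,[388,205],.112))
plan([.566,-.397,.20],-.2)
E
python3 -m creep '[[30,20,12,0,-4,0,65],[62,50,23,0,-4.5,0,65],[62,50,23,0,-4.5,0,65],[62,50,23,0,-4.5,0,65]]'
python3 - <<'E'
from h import *
s=snap("wrist","w2.png"); p=pose()[0]
plan([.567,-.398,.093],-.2)
E
```

```text
[[ 0.56781052 -0.3985934   0.112     ]]
plan [63.2 50.4 23.5] [ 0.  -4.5 -0. ] from [ 0.4988 -0.4022  0.2504] [-1.571  0.    -0.279] t 3.17
time: 3.68
tool_pos: [0.5649, -0.3971, 0.201]
ee_rot: [-1.571, 0.0, -0.199]
wrist_force: [1.0, -0.1, 0.1]
width: 0.0699
plan [  1.8 109.1  -0.2] [0.1 0.  0.1] from [ 0.5652 -0.3973  0.2021] [-1.572 -0.002 -0.199] t 3.73
```

View pics/w2.png

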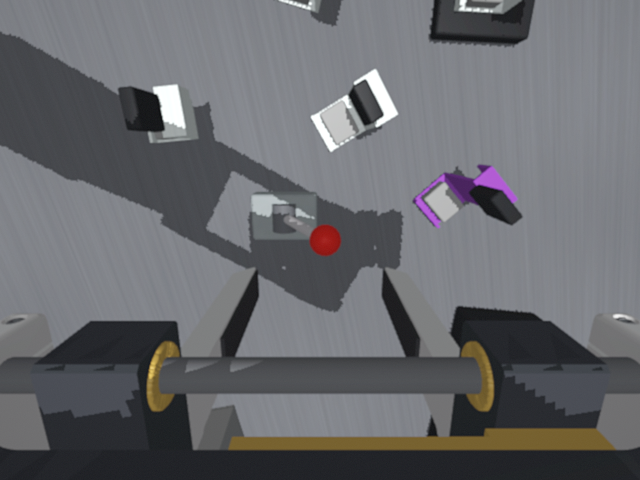

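```bash
python3 -m creep '[[2,40,0,0,0,0,65],[2,80,0,0,0,0,65],[2,109,0,0,0,0,65],[2,109,0,0,0,0,65]]'
python3 -m creep '[[-30,0,0,0,0,0,65],[-60,0,0,0,0,0,65],[-85,0,0,0,0,0,65],[-100,0,0,0,0,0,65],[-110,0,0,0,0,0,65]]'
python3 - <<'E'
from h import *
s=snap("wrist","w3.png"); a=snap("scene"); crop(a,80,190,220,290,5.5,"s3.png")
print([(round(d["p"],2),np.round(d["point"],3)) for d in robot.landmark_of("lever_tip","scene")]); print(pose()[2]["wrist_force"])
E
```

```text
time: 4.22
tool_pos: [0.5661, -0.3964, 0.09]
ee_rot: [-1.569, 0.003, -0.199]
wrist_force: [-0.0, -0.7, 1.0]
width: 0.0702
time: 4.85
tool_pos: [0.4604, -0.3759, 0.0935]
ee_rot: [-1.573, -0.003, -0.198]
wrist_force: [1.0, -0.6, 0.3]
width: 0.0699
[(0.64, array([ 0.479, -0.376,  0.11 ]))]
[0.45301385 0.24680563 0.81859151]
```

View pics/s3.png

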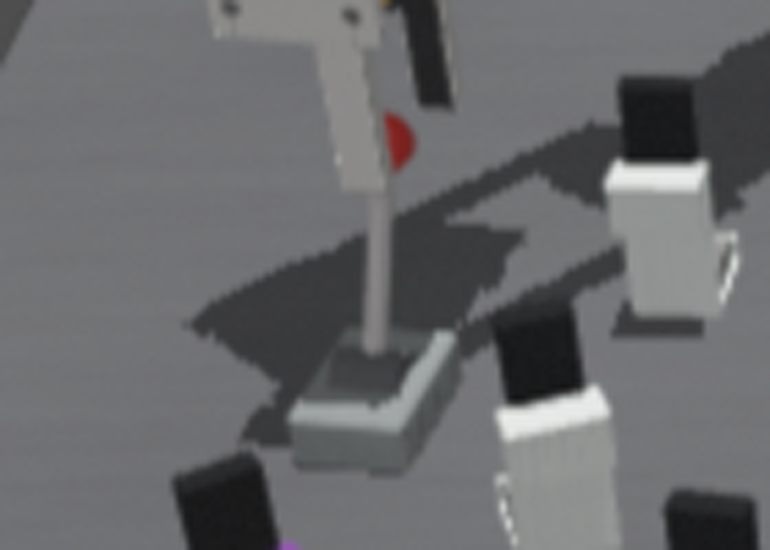

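```bash
python3 -m creep '[[-5,0,3,0,0,0,65],[-9,0,3,0,0,0,65],[-9,0,3,0,0,0,65]]'
python3 -m creep '[[-3,0,0,0,0,0,65],[-3,0,0,0,0,0,65]]'
python3 -m creep '[[-3,0,0,0,0,0,65],[-3,0,0,0,0,0,65]]'
```

```text
time: 5.38
tool_pos: [0.4589, -0.373, 0.0931]
ee_rot: [-1.575, -0.016, -0.196]
wrist_force: [14.1, -5.2, -3.0]
width: 0.0707
time: 5.62
tool_pos: [0.4586, -0.3729, 0.0929]
ee_rot: [-1.576, -0.022, -0.196]
wrist_force: [21.4, -7.2, -7.4]
width: 0.0704
time: 5.88
tool_pos: [0.4584, -0.3728, 0.0929]
ee_rot: [-1.576, -0.028, -0.195]
wrist_force: [28.8, -10.7, -11.5]
width: 0.0704
```

```bash
python3 -m creep '[[15,0,0,0,0,0,65],[35,0,0,0,0,0,65],[35,-50,0,0,0,0,65],[35,-110,0,0,0,0,65],[35,-160,0,0,0,0,65]]'
python3 - <<'E'
from h import *
s=snap("wrist","w4.png"); a=snap("scene","s4.png"); crop(a,80,190,220,290,5.5,"s4c.png")
print([(round(d["p"],2),np.round(d["point"],3)) for d in robot.landmark_of("lever_tip","scene")]); 
for n in("holder1","odd_lipless"):
  for d in robot.landmark_of(n,"scene"): print(n,round(d["p"],2),np.round(d["point"],3))
b=snap("side","d4.png")
print([(round(d["p"],2),np.round(d["point"],3)) for d in robot.landmark_of("lever_tip","side")]); 
plan([.45,-.27,.25],0)
E
```

```text
time: 6.5
tool_pos: [0.4806, -0.3757, 0.2531]
ee_rot: [-1.571, 0.001, -0.197]
wrist_force: [-0.2, -0.5, -0.4]
width: 0.0702
[(0.54, array([ 0.482, -0.379,  0.107])), (0.37, array([ 0.524, -0.391, -0.   ]))]
holder1 0.84 [ 0.714 -0.403  0.001]
holder1 0.83 [ 0.621 -0.3   -0.003]
holder1 0.77 [ 0.608 -0.178  0.005]
holder1 0.72 [ 0.452 -0.268 -0.003]
odd_lipless 0.84 [ 0.44  -0.058  0.003]
odd_lipless 0.58 [0.754 0.147 0.   ]
[(0.51, array([ 0.482, -0.378,  0.107]))]
plan [-49.8  -1.1  97.4] [ -0.2 -11.3  -0.2] from [ 0.4798 -0.3752  0.2484] [-1.568  0.005 -0.197] t 6.85
```

View pics/s4c.png

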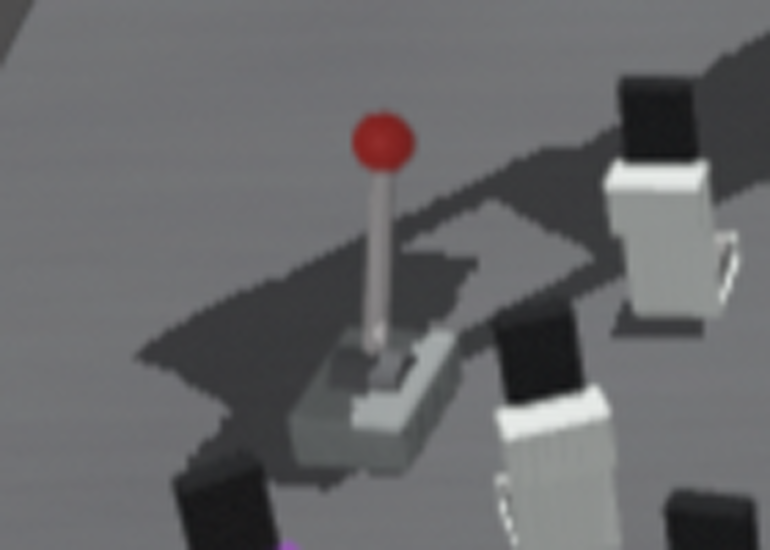

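View pics/w4.png

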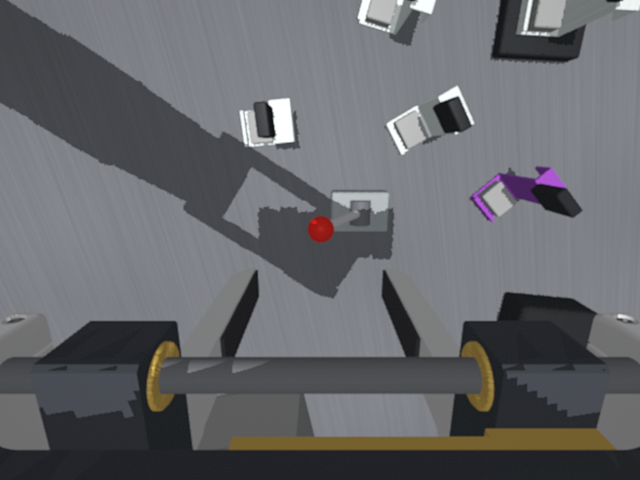

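```bash
python3 - <<'E'
from h import *
s=snap("wrist"); print(back(s,[321,230],.110), back(s,[[331,193],[388,192],[391,231],[333,231]],.025))
# holders: grip top corners in wrist
crop(s,200,60,500,180,2.6,"w5.png")
E
```

```text
[[ 0.48111537 -0.37729516  0.11      ]] [[ 0.49736795 -0.35604156  0.025     ]
 [ 0.56378756 -0.36803542  0.025     ]
 [ 0.56049714 -0.4159408   0.025     ]
 [ 0.49106684 -0.40217189  0.025     ]]
```

View pics/w5.png

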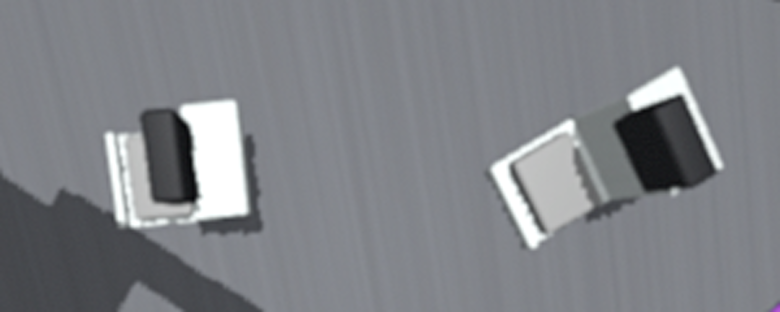

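```bash
python3 - <<'E'
from h import *
plan([.451,-.269,.20],-.1)
E
python3 -m creep '[[-25,20,54,0,-5.6,0,65],[-49,48,98,0,-5.6,0,65],[-49,48,98,0,-5.6,0,65],[-49,48,98,0,-5.6,0,65]]'
python3 - <<'E'
from h import *
s=snap("wrist","w6.png")
plan([.451,-.269,.20],-.1)
E
```

```text
plan [-48.8  48.9  98.4] [-0.2 -5.6 -0.2] from [ 0.4798 -0.3753  0.2484] [-1.568  0.004 -0.197] t 6.9
time: 7.4
tool_pos: [0.4516, -0.2704, 0.203]
ee_rot: [-1.571, 0.0, -0.099]
wrist_force: [0.4, -0.9, 0.5]
width: 0.0701
plan [-1.5  4.1  2.1] [ 0.1 -0.   0.1] from [ 0.4523 -0.2713  0.2041] [-1.572e+00 -1.000e-03 -1.000e-01] t 7.45
```

View pics/w6.png

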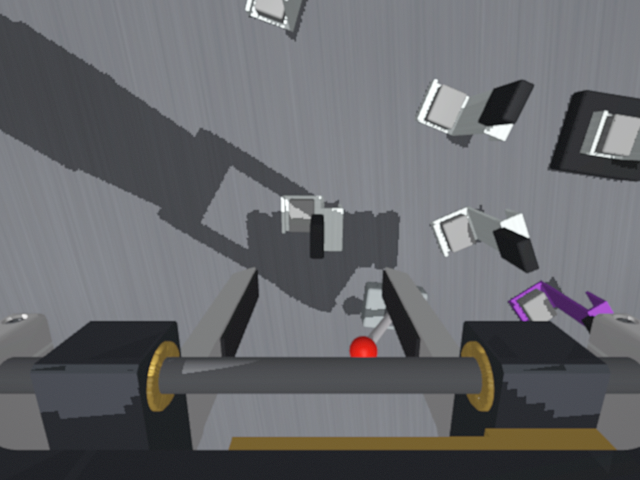

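```bash
cat >> h.py <<'E'
def grip(x,y,yaw,z0=0):
    out=[]
    for z,c in((.078,(0,255,0)),(.118,(0,0,255))): out+=rect(x,y,yaw,z0+z,.012,.03,c)
    c,s=np.cos(yaw),np.sin(yaw); out+=rect(x-.017*c,y-.017*s,yaw,z0,.046,.04,(255,0,0))
    return out
E
python3 - <<'E'
from h import *
s=snap("wrist"); crop(s,240,150,420,290,4.4,"w7.png",grip(.451,-.269,-.1))
E
```

```text
(no output)
```

View pics/w7.png

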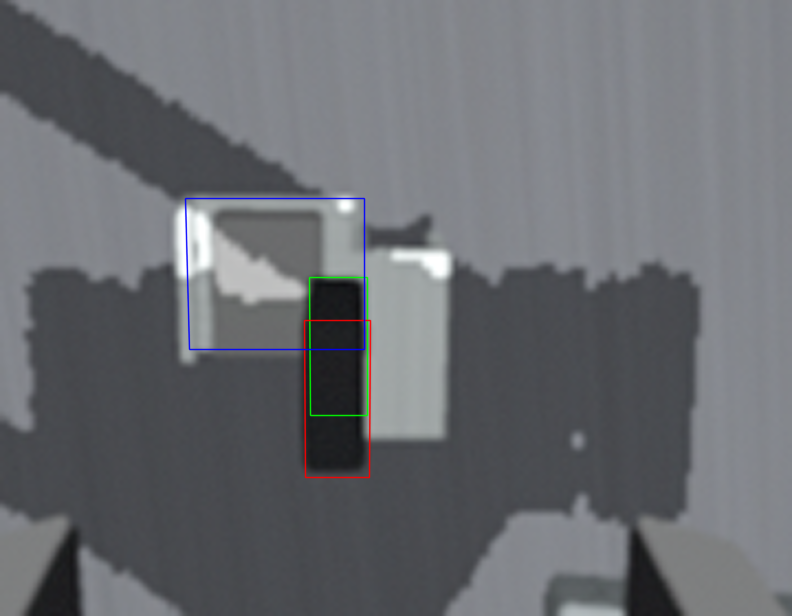

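```bash
python3 - <<'E'
from h import *
plan([.4505,-.269,.086],-.1)
E
python3 -m creep '[[-1,40,2,0,0,0,65],[-1,85,2,0,0,0,65],[-1,118,2,0,0,0,65],[-1,118,2,0,0,0,65],[-1,118,2,0,0,0,65]]'
python3 -m creep '[[0,0,0,0,0,0,230],[0,0,0,0,0,0,230],[0,0,0,0,0,0,230],[0,0,0,0,0,0,230]]'
python3 -m creep '[[0,0,0,0,0,0,230],[0,-10,0,0,0,0,230],[0,-60,0,0,0,0,230],[0,-120,0,0,0,0,230],[0,-155,0,0,0,0,230]]'
python3 - <<'E'
from h import *
s=snap("wrist","w8.png"); snap("scene","s8.png")
print([(round(d["p"],2),np.round(d["point"],3)) for d in robot.landmark_of("bath","wrist")])
E
```

```text
plan [ -2.6 118.6   2.7] [ 0.1 -0.   0.1] from [ 0.4526 -0.2717  0.2046] [-1.573 -0.002 -0.1  ] t 7.5
time: 8.12
tool_pos: [0.4522, -0.2698, 0.0876]
ee_rot: [-1.573, -0.003, -0.1]
wrist_force: [0.3, -0.7, -0.3]
width: 0.0697
time: 8.62
tool_pos: [0.4509, -0.2682, 0.0856]
ee_rot: [-1.571, -0.0, -0.1]
wrist_force: [-0.1, 0.4, -0.1]
width: 0.0335
time: 9.25
tool_pos: [0.4514, -0.2685, 0.2441]
ee_rot: [-1.573, -0.004, -0.099]
wrist_force: [-0.0, 0.1, -3.2]
width: 0.012
[]
```

View pics/w8.png

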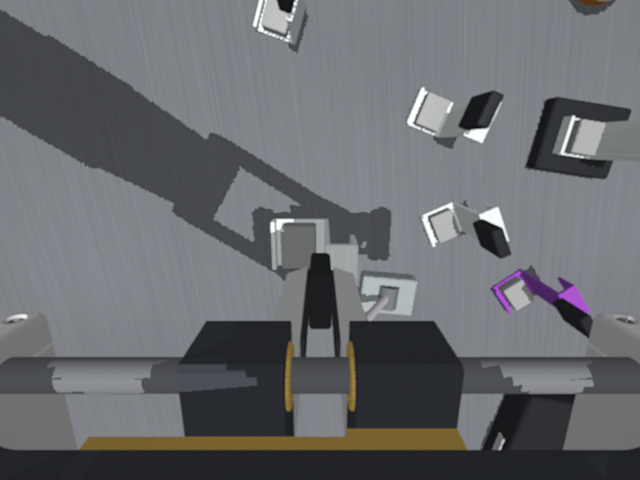

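```bash
python3 - <<'E'
from h import *
p,r,o=pose(); s=snap("wrist"); yaw=o["ee_rot"][2]; print(p)
z0=p[2]-.086
crop(s,230,180,430,340,4,"w9.png",grip(p[0],p[1],yaw,z0)+[(a-[0,0,.02],b-[0,0,.02],(255,255,0)) for a,b,c in grip(p[0],p[1],yaw,z0)[8:]])
a=snap("scene"); crop(a,130,100,280,215,5,"s9.png",grip(p[0],p[1],yaw,z0))
E
```

```text
[ 0.451588   -0.26869731  0.2423778 ]
```

View pics/w9.png

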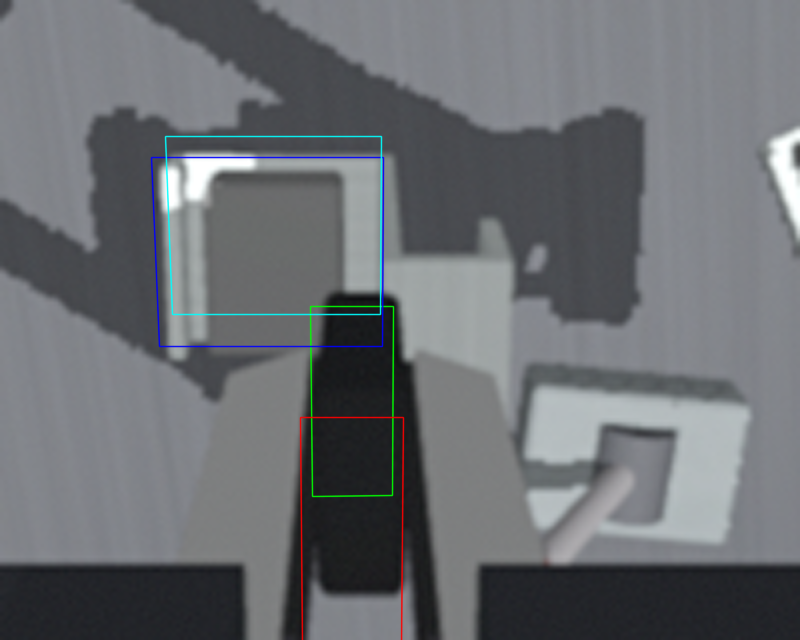

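View pics/s9.png

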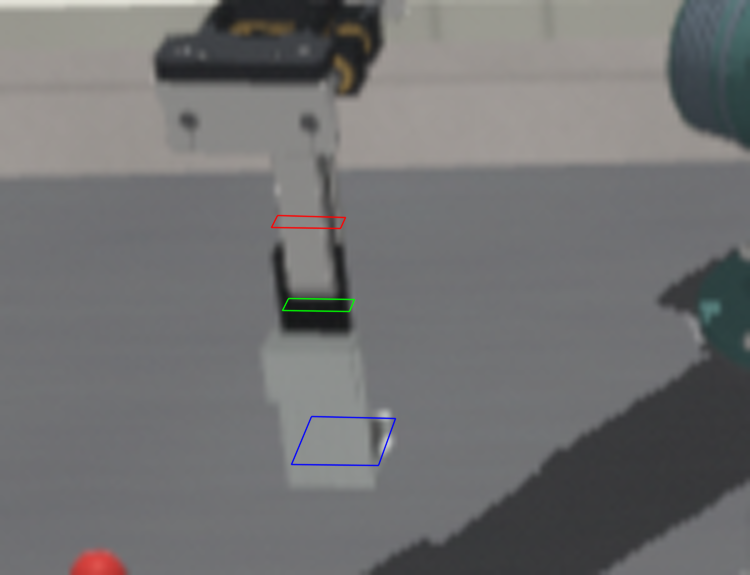

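```bash
python3 -m creep '[[0,50,0,0,0,0,230],[0,100,0,0,0,0,230],[0,135,0,0,0,0,230],[0,140,0,0,0,0,230],[0,140,0,0,0,0,230]]'
python3 -m creep '[[0,2,0,0,0,0,230],[0,4,0,0,0,0,230],[0,4,0,0,0,0,230]]'
```

```text
time: 10.12
tool_pos: [0.4496, -0.2673, 0.0982]
ee_rot: [-1.569, 0.004, -0.1]
wrist_force: [0.5, -0.1, -2.2]
width: 0.0119
time: 10.5
tool_pos: [0.4508, -0.2682, 0.0964]
ee_rot: [-1.571, -0.0, -0.1]
wrist_force: [-0.9, -0.6, -2.7]
width: 0.0115
```

```bash
python3 -m creep '[[0,2,0,0,0,0,230],[0,3,0,0,0,0,230],[0,3,0,0,0,0,230]]'
python3 -m creep '[[0,2,0,0,0,0,230],[0,3,0,0,0,0,230],[0,3,0,0,0,0,230]]'
```

```text
time: 10.88
tool_pos: [0.4513, -0.2687, 0.0959]
ee_rot: [-1.572, -0.002, -0.1]
wrist_force: [-1.4, 0.9, 5.7]
width: 0.0118
time: 11.25
tool_pos: [0.4517, -0.2691, 0.0958]
ee_rot: [-1.574, -0.004, -0.1]
wrist_force: [-5.5, 2.8, 16.6]
width: 0.0115
```

```bash
python3 -m creep '[[0,-3,0,0,0,0,150],[0,-3,0,0,0,0,150],[0,-3,0,0,0,0,150],[0,7,0,0,0,0,150],[0,7,0,0,0,0,150]]'
python3 -m creep '[[0,0,0,0,0,0,230],[0,0,0,0,0,0,230],[0,0,0,0,0,0,230],[0,0,0,0,0,0,230],[0,0,0,0,0,0,230]]'
python3 -m creep '[[0,0,0,0,0,0,230],[0,0,0,0,0,0,230],[0,0,0,0,0,0,230]]'
python3 -m creep '[[0,-20,0,0,0,0,230],[0,-60,0,0,0,0,230],[0,-115,0,0,0,0,230],[0,-165,0,0,0,0,230],[0,-165,0,0,0,0,230]]'
python3 - <<'E'
from h import *
p,r,o=pose(); s=snap("wrist"); yaw=o["ee_rot"][2]; print(p)
z0=p[2]-.086
crop(s,230,180,430,340,4,"w10.png",grip(p[0],p[1],yaw,z0))
a=snap("scene"); crop(a,130,100,280,215,5,"s10.png",grip(p[0],p[1],yaw,z0))
E
```

```text
time: 11.88
tool_pos: [0.4499, -0.2675, 0.0815]
ee_rot: [-1.569, 0.003, -0.1]
wrist_force: [-0.2, 0.1, -0.1]
width: 0.0386
time: 12.5
tool_pos: [0.451, -0.2682, 0.0835]
ee_rot: [-1.571, -0.001, -0.1]
wrist_force: [0.3, 0.1, -0.5]
width: 0.0119
time: 12.88
tool_pos: [0.451, -0.2682, 0.0835]
ee_rot: [-1.571, -0.001, -0.1]
wrist_force: [1.3, -0.8, -0.5]
width: 0.0121
time: 13.5
tool_pos: [0.4522, -0.2694, 0.253]
ee_rot: [-1.576, -0.007, -0.1]
wrist_force: [-0.4, 0.0, -1.9]
width: 0.0118
[ 0.45220375 -0.26936022  0.25296207]
```

View pics/w10.png

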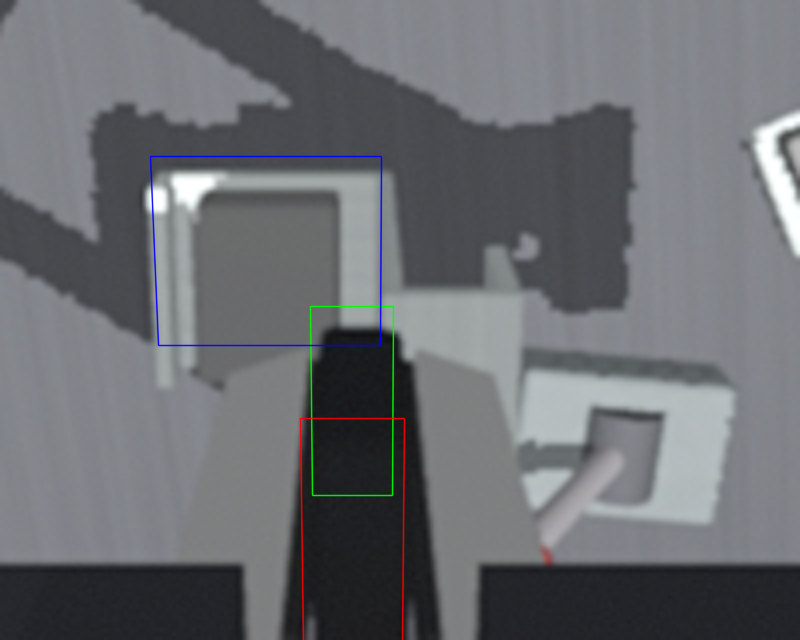

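View pics/s10.png

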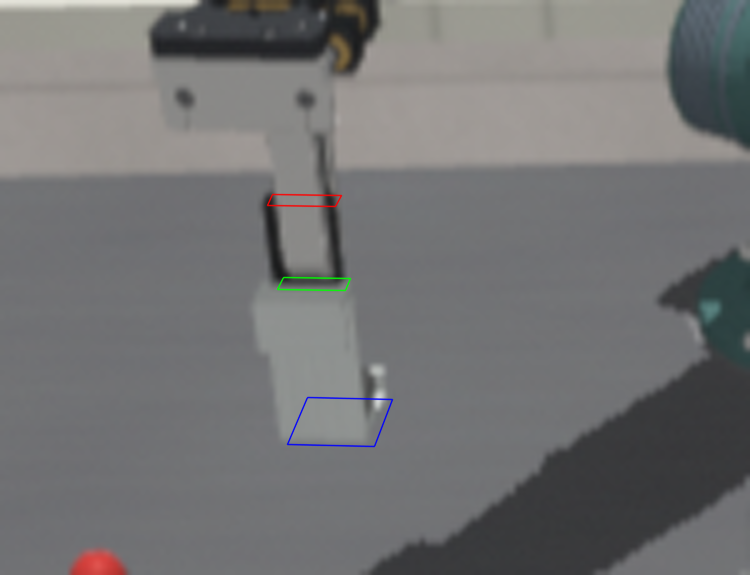

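```bash
python3 - <<'E'
from h import *
plan([.620,.173,.285],-.056)
E
python3 -m creep '[[10,-31,50,0,0,0,230],[30,-32,110,0,0,0,230],[50,-32,170,0,0,0,230],[70,-32,230,0,0,0,230],[90,-32,280,0,0,0,230]]'
python3 - <<'E'
from h import *
plan([.620,.173,.285],-.056)
E
```

```text
plan [124.9 -37.8 455.6] [-0.1 -2.5 -0.1] from [ 0.4503 -0.2679  0.247 ] [-1.57   0.002 -0.1  ] t 13.6
time: 14.22
tool_pos: [0.5674, 0.0037, 0.2763]
ee_rot: [-1.571, 0.007, -0.099]
wrist_force: [0.2, -0.3, -3.0]
width: 0.012
plan [ 35.5  -9.  173.7] [ 0.  -2.5 -0.4] from [0.5674 0.0037 0.2763] [-1.571  0.007 -0.099] t 14.22
```

```bash
python3 -m creep '[[12,-8,60,0,-1,0,230],[24,-8,120,0,-2.5,0,230],[34,-8,172,0,-2.5,0,230],[34,-8,172,0,-2.5,0,230],[34,-8,172,0,-2.5,0,230]]'
python3 - <<'E'
from h import *
s=snap("wrist","w11.png"); plan([.620,.173,.285],-.056)
b=snap("side","d11.png"); snap("scene","s11.png")
E
```

```text
time: 14.85
tool_pos: [0.6183, 0.1688, 0.285]
ee_rot: [-1.573, 0.006, -0.056]
wrist_force: [0.1, -0.4, -2.9]
width: 0.012
plan [1.2 1.  4.9] [ 0.1 -0.1 -0.2] from [0.6185 0.1681 0.286 ] [-1.573  0.004 -0.057] t 14.9
```

View pics/w11.png

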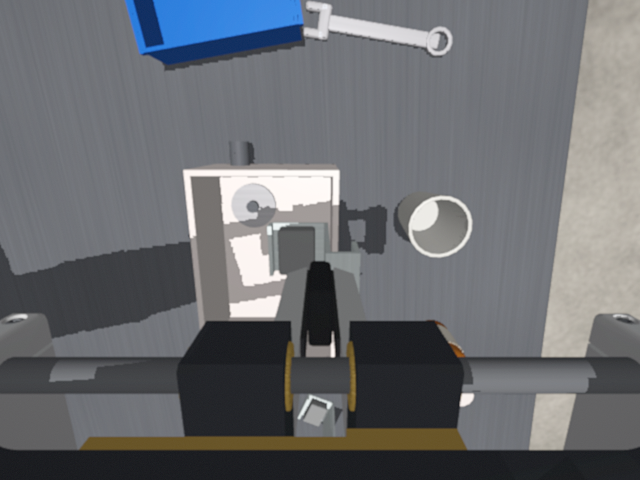

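View pics/d11.png

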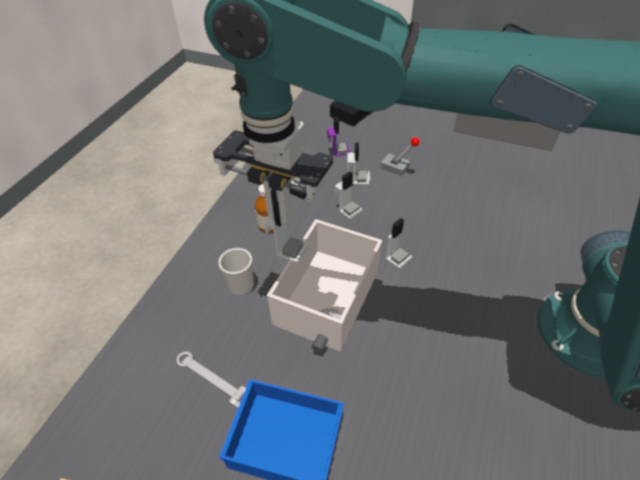

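```bash
python3 - <<'E'
from h import *
s=snap("wrist"); v=(.552,.1063,-.056)
print(back(s,[[185,170],[340,168]],.11))
c,sn=np.cos(v[2]),np.sin(v[2]); print([(v[0]+c*i*.08-sn*.115,v[1]+sn*i*.08+c*.115) for i in(-1,1)])
crop(s,170,150,390,310,3.6,"w12.png",rect(*v,.11,.16,.23,(0,0,255))+rect(*v,.11,.148,.218,(0,255,0)))
E
```

```text
[[0.48399124 0.22705125 0.11      ]
 [0.64387411 0.21986841 0.11      ]]
[(np.float64(0.4785620417761852), np.float64(0.2255973859391614)), (np.float64(0.6383112273326387), np.float64(0.2166420682982405))]
```

View pics/w12.png

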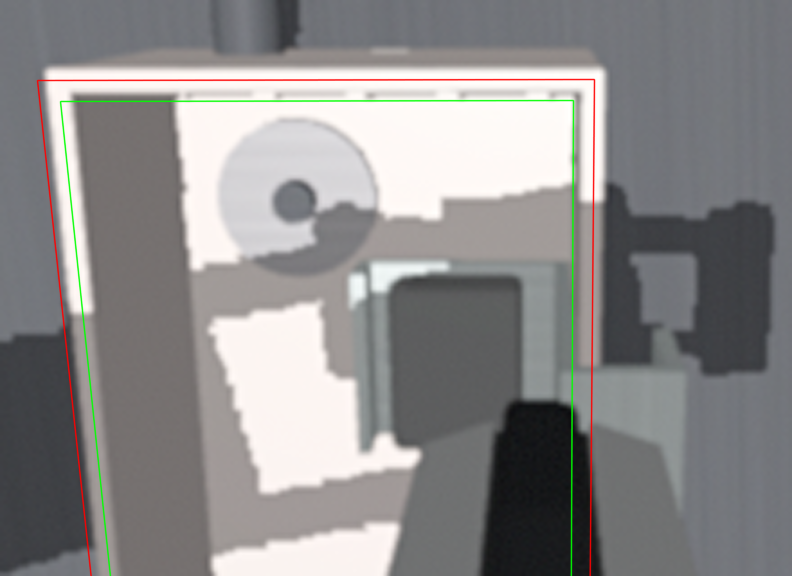

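```bash
python3 - <<'E'
from h import *
plan([.623,.174,.205],-.056)
E
python3 -m creep '[[4,30,6,0,0,0,230],[4,60,6,0,0,0,230],[4,81,6,0,0,0,230],[4,81,6,0,0,0,230],[4,81,6,0,0,0,230]]'
python3 -m creep '[[0,0,0,0,0,0,230],[0,0,0,0,0,0,230]]'
python3 - <<'E'
from h import *
s=snap("wrist"); p,r,o=pose(); print(p,o["ee_rot"]); v=(.555,.108,-.056); 
crop(s,140,120,390,300,3.2,"w13.png",rect(*v,.11,.16,.23,(0,0,255))+rect(*v,.11,.148,.218,(0,255,0))+grip(p[0],p[1],-.056,p[2]-.0835))
E
```

```text
plan [ 3.7 83.2  6.5] [ 0.  -0.1 -0. ] from [0.6189 0.1677 0.2882] [-1.571  0.    -0.058] t 15.05
time: 15.68
tool_pos: [0.624, 0.1744, 0.2089]
ee_rot: [-1.57, -0.002, -0.057]
wrist_force: [0.5, -0.1, -3.3]
width: 0.0118
time: 15.92
tool_pos: [0.6239, 0.1751, 0.2087]
ee_rot: [-1.57, -0.002, -0.056]
wrist_force: [-1.1, -0.2, -3.1]
width: 0.0117
[0.62382558 0.17505133 0.20833861] [-1.57048252 -0.00167759 -0.05604049]
```

View pics/w13.png

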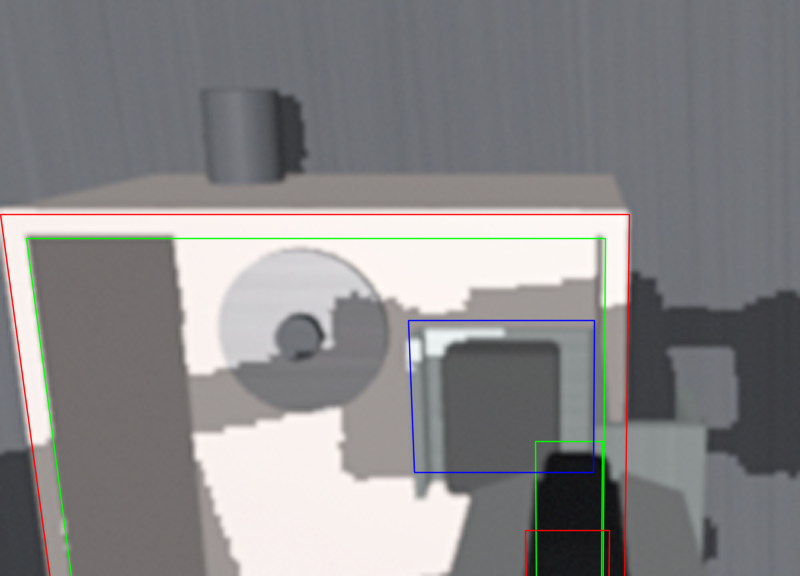

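```bash
python3 -m creep '[[-1,20,0,0,0,0,230],[-1,40,0,0,0,0,230],[-1,55,0,0,0,0,230],[-1,65,0,0,0,0,230],[-1,70,0,0,0,0,230]]'
python3 -m creep '[[0,5,0,0,0,0,230],[0,10,0,0,0,0,230],[0,14,0,0,0,0,230],[0,14,0,0,0,0,230]]'
python3 - <<'E'
from h import *
s=snap("wrist","w14.png"); p,r,o=pose(); print(p,o["ee_rot"]);a=snap("scene"); crop(a,300,150,440,260,5.5,"s14.png")
E
```

```text
time: 16.6
tool_pos: [0.6224, 0.175, 0.1368]
ee_rot: [-1.571, 0.0, -0.056]
wrist_force: [0.3, -0.8, -2.6]
width: 0.0121
time: 17.1
tool_pos: [0.6222, 0.175, 0.1229]
ee_rot: [-1.571, 0.001, -0.056]
wrist_force: [0.3, 0.1, -1.5]
width: 0.0119
[0.62242494 0.17506412 0.12324002] [-1.57088923e+00  1.13912630e-04 -5.60140435e-02]
```

View pics/w14.png

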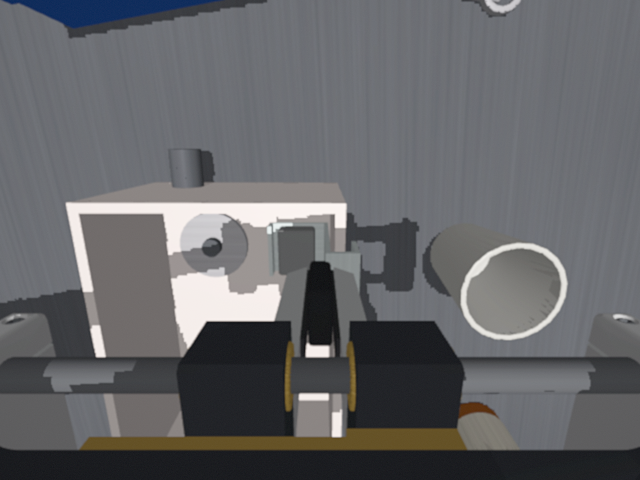

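View pics/s14.png

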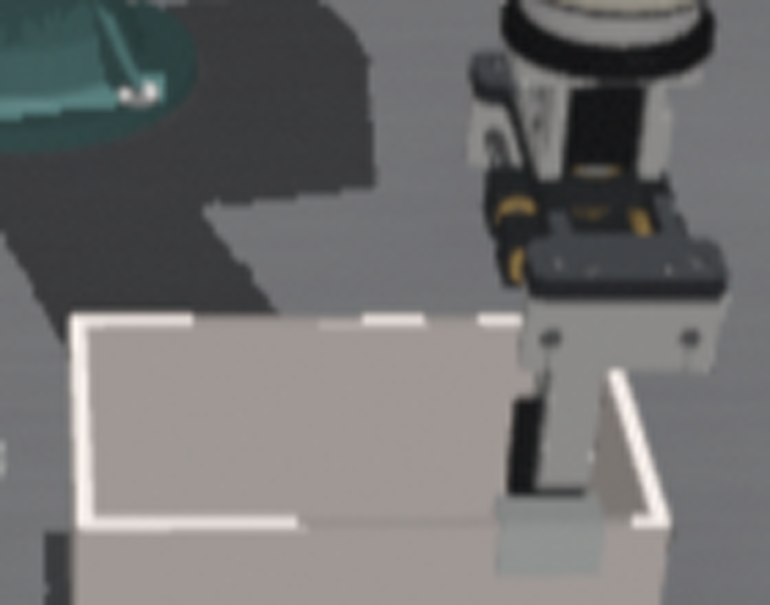

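Lip leg is outside the wall, body inside. Lower the last few mm and release.

```bash
python3 -m creep '[[0,2,0,0,0,0,230],[0,4,0,0,0,0,230],[0,4,0,0,0,0,230]]'
python3 -m creep '[[0,2,0,0,0,0,230],[0,2,0,0,0,0,230]]'
```

```text
time: 17.58
tool_pos: [0.6223, 0.175, 0.119]
ee_rot: [-1.571, 0.001, -0.056]
wrist_force: [-0.5, 0.1, -2.2]
width: 0.0116
time: 17.82
tool_pos: [0.6226, 0.1751, 0.1186]
ee_rot: [-1.571, -0.001, -0.056]
wrist_force: [-2.4, -0.3, 4.3]
width: 0.0119
```

```bash
python3 -m creep '[[0,0,0,0,0,0,140],[0,0,0,0,0,0,140],[0,0,0,0,0,0,140],[0,0,0,0,0,0,140],[0,0,0,0,0,0,140]]'
python3 -m creep '[[0,-20,0,0,0,0,140],[0,-60,0,0,0,0,140],[0,-120,0,0,0,0,140],[0,-165,0,0,0,0,140],[0,-165,0,0,0,0,140]]'
python3 - <<'E'
from h import *
s=snap("wrist","w15.png"); p,r,o=pose(); print(p,o["ee_rot"]);a=snap("scene","s15.png"); crop(a,300,190,440,300,5.5,"s15c.png")
b=snap("side"); crop(b,255,175,425,345,3.5,"d15c.png")
for c in("scene","side"):
 for n in("holder1","odd_lipless"):
  for d in robot.landmark_of(n,c): print(n,round(d["p"],2),np.round(d["point"],3))
E
```

```text
time: 18.45
tool_pos: [0.6225, 0.1751, 0.1172]
ee_rot: [-1.571, 0.0, -0.056]
wrist_force: [-0.3, 0.6, -1.3]
width: 0.0424
time: 19.08
tool_pos: [0.6243, 0.1755, 0.2905]
ee_rot: [-1.568, -0.013, -0.056]
wrist_force: [0.7, 0.3, 0.3]
width: 0.0421
[0.62339132 0.1753142  0.28669001] [-1.56910252 -0.00722828 -0.0559421 ]
holder1 0.95 [ 0.608 -0.18   0.003]
holder1 0.8 [ 0.62  -0.301 -0.001]
holder1 0.73 [ 0.445 -0.062  0.001]
holder1 0.64 [ 0.716 -0.403  0.001]
odd_lipless 0.67 [ 0.442 -0.059 -0.001]
holder1 0.95 [ 0.622 -0.302  0.001]
holder1 0.88 [ 0.606 -0.175 -0.002]
holder1 0.75 [ 0.712 -0.399  0.003]
holder1 0.62 [0.624 0.17  0.035]
odd_lipless 0.79 [ 0.445 -0.061  0.001]
```

View pics/s15c.png

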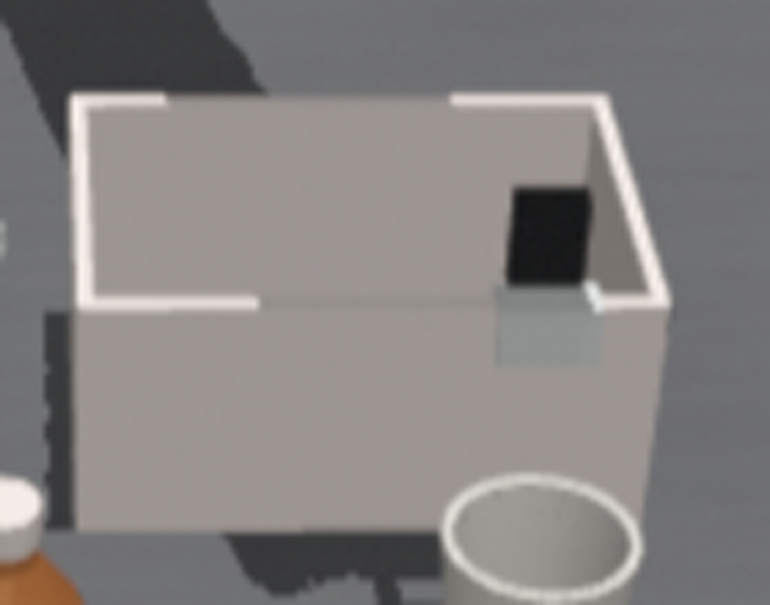

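View pics/d15c.png

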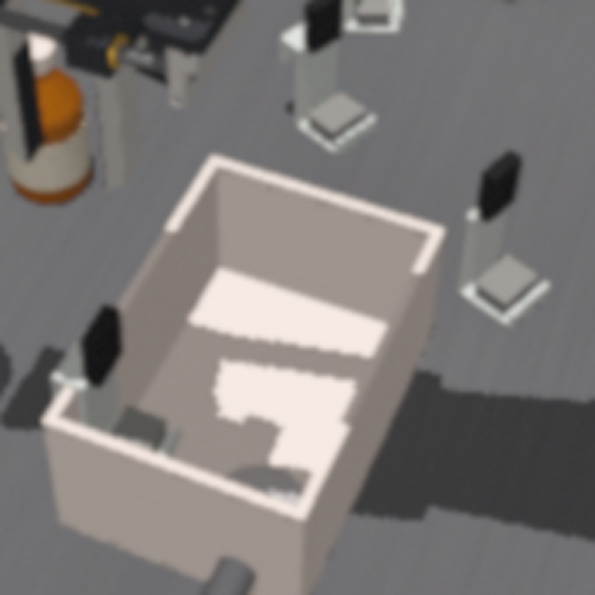

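View pics/w15.png

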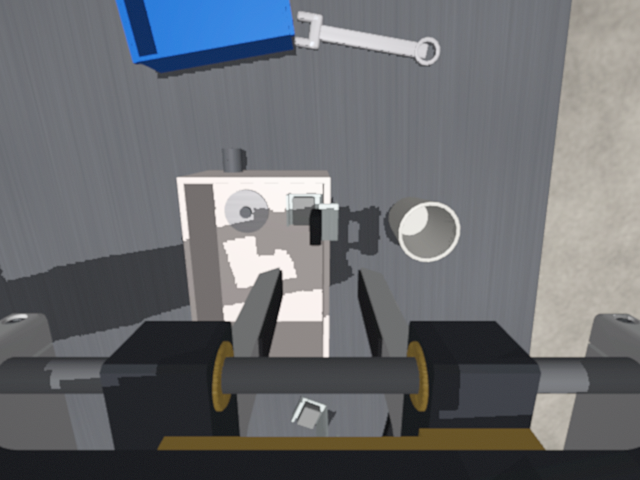

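```bash
python3 - <<'E'
from h import *
plan([.607,-.18,.23],-.3)
E
python3 -m creep '[[2,0,-60,0,3,0,65],[3,0,-120,0,6,0,65],[4,10,-180,0,9,0,65],[5,20,-240,0,12,0,65],[4,40,-300,0,14,0,65]]'
python3 - <<'E'
from h import *
plan([.607,-.18,.21],-.3)
E
```

```text
plan [   5.2   50.5 -355.2] [ 0.1 14.  -0.2] from [0.6218 0.1749 0.2801] [-1.572  0.004 -0.056] t 19.43
time: 20.05
tool_pos: [0.6095, -0.1258, 0.242]
ee_rot: [-1.571, -0.001, -0.302]
wrist_force: [-0.1, 0.2, 0.7]
width: 0.0701
plan [ 13.7  32.  -52.4] [ 0.  -0.1  0. ] from [ 0.6095 -0.1258  0.242 ] [-1.571e+00 -1.000e-03 -3.020e-01] t 20.05
```

```bash
python3 -m creep '[[14,25,-53,0,0,0,65],[14,32,-53,0,0,0,65],[14,32,-53,0,0,0,65]]'
python3 - <<'E'
from h import *
s=snap("wrist","w16.png"); plan([.607,-.18,.21],-.3); crop(s,220,130,420,280,4,"w16c.png",grip(.607,-.179,-.3))
E
```

```text
time: 20.42
tool_pos: [0.6068, -0.1783, 0.209]
ee_rot: [-1.57, 0.003, -0.301]
wrist_force: [0.5, 0.8, -0.5]
width: 0.0699
plan [ 0.3  0.3 -2.3] [-0.  0. -0.] from [ 0.6074 -0.1777  0.2103] [-1.57e+00  1.00e-03 -2.99e-01] t 20.48
```

View pics/w16c.png

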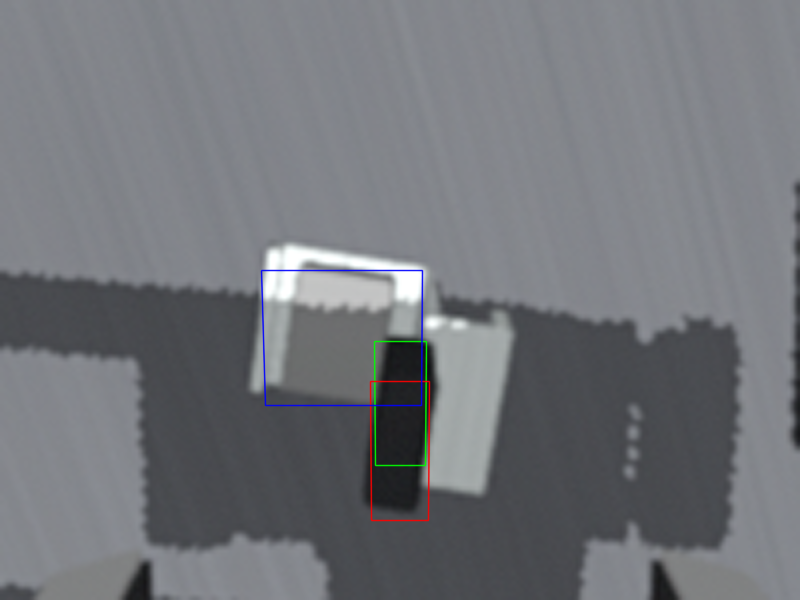

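```bash
python3 - <<'E'
from h import *
plan([.607,-.1785,.085],-.44)
E
python3 -m creep '[[0,30,0,0,8,0,65],[0,80,-1,0,8,0,65],[0,125,-1,0,8,0,65],[0,125,-1,0,8,0,65],[0,125,-1,0,8,0,65]]'
python3 -m creep '[[0,0,0,0,0,0,230],[0,0,0,0,0,0,230],[0,0,0,0,0,0,230],[0,0,0,0,0,0,230],[0,0,0,0,0,0,230]]'
python3 -m creep '[[0,0,0,0,0,0,230],[0,0,0,0,0,0,230],[0,0,0,0,0,0,230],[0,0,0,0,0,0,230]]'
```

```text
plan [-1.000e-01  1.253e+02 -9.000e-01] [-0.   8.1 -0. ] from [ 0.6074 -0.1777  0.2103] [-1.57e+00  1.00e-03 -2.99e-01] t 20.48
time: 21.1
tool_pos: [0.6088, -0.1791, 0.0885]
ee_rot: [-1.57, -0.004, -0.438]
wrist_force: [0.1, 0.5, 1.2]
width: 0.07
time: 21.72
tool_pos: [0.607, -0.1797, 0.0855]
ee_rot: [-1.571, 0.0, -0.44]
wrist_force: [0.1, -0.5, -0.7]
width: 0.0235
time: 22.22
tool_pos: [0.6069, -0.1797, 0.0854]
ee_rot: [-1.571, 0.0, -0.44]
wrist_force: [-1.6, 0.1, 0.1]
width: 0.0121
```

```bash
python3 -m creep '[[0,-20,0,0,0,0,230],[0,-60,0,0,0,0,230],[0,-110,0,0,0,0,230],[0,-165,0,0,0,0,230],[0,-200,0,0,0,0,230]]'
python3 - <<'E'
from h import *
plan([.619,.1045,.285],-.056); a=snap("scene","s17.png"); snap("wrist","w17.png")
E
```

```text
time: 22.85
tool_pos: [0.6077, -0.1798, 0.2907]
ee_rot: [-1.57, -0.006, -0.44]
wrist_force: [-0.2, 0.2, -1.9]
width: 0.0119
plan [-110.9    5.1  262.1] [  0.  -22.    0.4] from [ 0.6077 -0.1798  0.2907] [-1.57  -0.006 -0.44 ] t 22.85
```

View pics/s17.png

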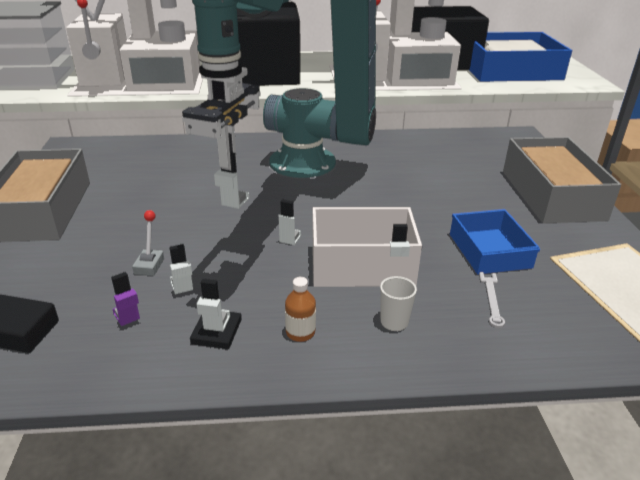

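C is gripped (scene ~(230,185)); A hangs in the bath at (399,240). Go over the bath.

```bash
python3 -m creep '[[-22,2,52,0,-5,0,230],[-44,3,104,0,-10,0,230],[-66,4,156,0,-15,0,230],[-88,5,208,0,-20,0,230],[-111,5,262,0,-22,0,230]]'
python3 -m creep '[[0,0,0,0,0,0,230],[0,0,0,0,0,0,230]]'
python3 - <<'E'
from h import *
plan([.619,.1045,.208],-.056)
E
```

```text
time: 23.58
tool_pos: [0.6175, 0.1063, 0.2782]
ee_rot: [-1.571, 0.003, -0.055]
wrist_force: [0.7, 0.3, -3.2]
width: 0.012
time: 23.82
tool_pos: [0.6178, 0.1045, 0.2789]
ee_rot: [-1.572, 0.003, -0.056]
wrist_force: [0.3, -0.8, -2.6]
width: 0.0116
plan [ 1.4 70.9  0.2] [ 0.1  0.  -0.1] from [0.6178 0.1045 0.2789] [-1.572  0.003 -0.056] t 23.82
```

```bash
python3 -m creep '[[1,30,0,0,0,0,230],[1,55,0,0,0,0,230],[1,71,0,0,0,0,230],[1,71,0,0,0,0,230],[1,71,0,0,0,0,230]]'
python3 - <<'E'
from h import *
s=snap("wrist"); p,r,o=pose(); print(p,o["ee_rot"]); v=(.555,.108,-.056); 
crop(s,120,50,400,300,2.4,"w18.png",rect(*v,.11,.16,.23,(0,0,255))+rect(*v,.11,.148,.218,(0,255,0))+grip(p[0],p[1],-.056,p[2]-.0854))
E
```

```text
time: 24.45
tool_pos: [0.6199, 0.1041, 0.2108]
ee_rot: [-1.571, -0.002, -0.057]
wrist_force: [-0.2, 0.3, -2.2]
width: 0.0119
[0.62001819 0.10426764 0.21121964] [-1.57052651 -0.00284456 -0.05655529]
```

View pics/w18.png

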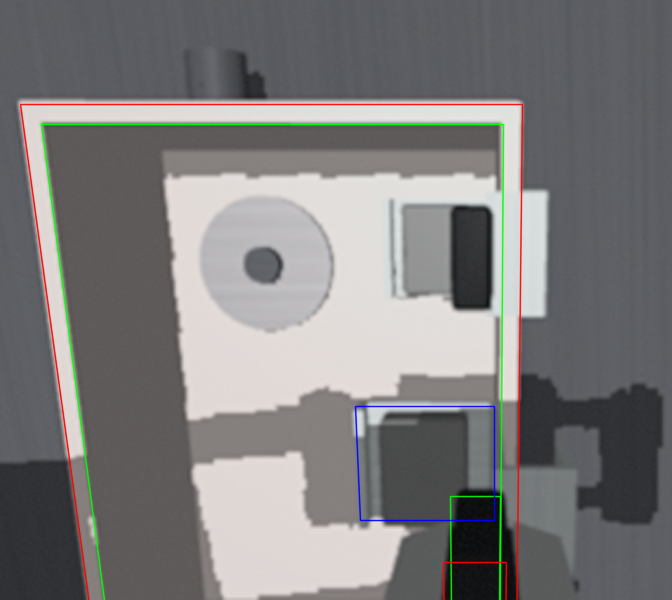

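```bash
python3 -m creep '[[-1,25,0,0,0,0,230],[-1,48,0,0,0,0,230],[-1,62,0,0,0,0,230],[-1,72,0,0,0,0,230],[-1,80,0,0,0,0,230]]'
python3 -m creep '[[0,4,0,0,0,0,230],[0,7,0,0,0,0,230],[0,7,0,0,0,0,230]]'
```

```text
time: 25.12
tool_pos: [0.6454, 0.1063, 0.1803]
ee_rot: [-1.559, -0.098, -0.057]
wrist_force: [11.6, -0.4, 76.0]
width: 0.023
time: 25.5
tool_pos: [0.6232, 0.1047, 0.1329]
ee_rot: [-1.569, -0.018, -0.056]
wrist_force: [0.7, -5.2, 85.6]
width: 0.0247
```

```bash
python3 - <<'E'
from h import *
print(pose()[2])
s=snap("wrist","w19.png"); a=snap("scene","s19.png"); crop(a,280,130,440,300,3.5,"s19c.png"); b=snap("side"); crop(b,215,130,415,330,3,"d19c.png")
E
```

```text
{'time': 25.5, 'joint_positions': array([ 7.72117793e-02,  2.78018246e-01,  1.29323286e+00, -6.79001873e-04,
        1.55194168e+00,  1.33264125e-01]), 'qvel': array([-0.00430575,  0.06918497,  0.02318342, -0.08250437, -0.03352408,
       -0.00189776]), 'joint_torque': array([-2.04499047e-01, -4.92629850e+01, -3.59605944e+01,  4.86178324e-01,
        8.56766920e-02,  4.33043973e-02]), 'tool_pos': array([0.62321093, 0.10474546, 0.13285609]), 'ee_rot': array([-1.56902436, -0.01832694, -0.05606203]), 'wrist_force': array([ 0.6851059 , -5.22643136, 85.60602367]), 'wrist_torque': array([-1.51785652, -2.8650806 ,  0.06926638]), 'width': 0.024669518617265802}
```

View pics/w19.png

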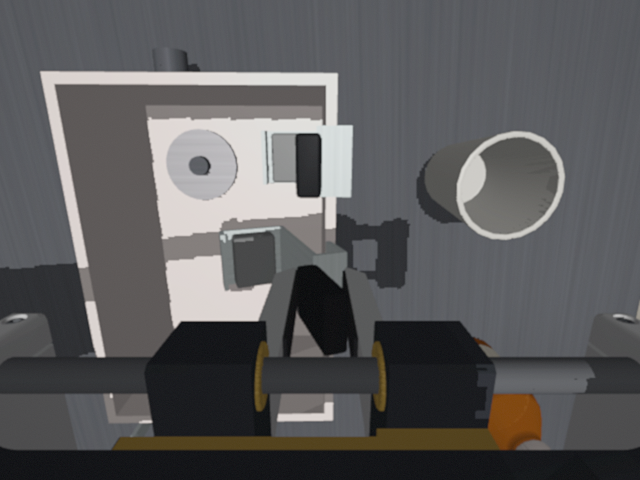

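View pics/s19c.png

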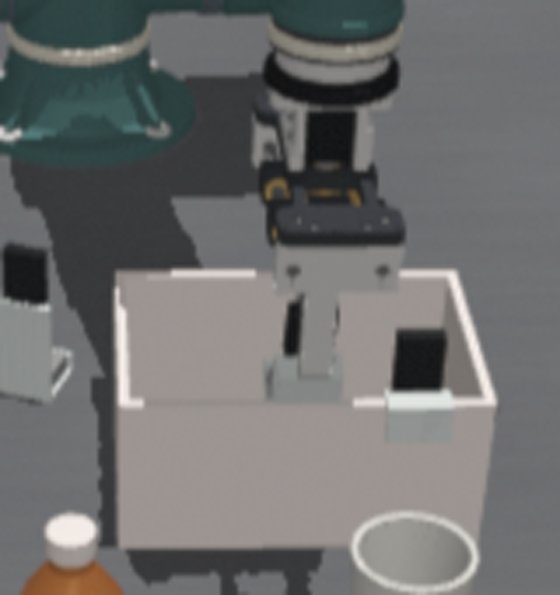

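View pics/d19c.png

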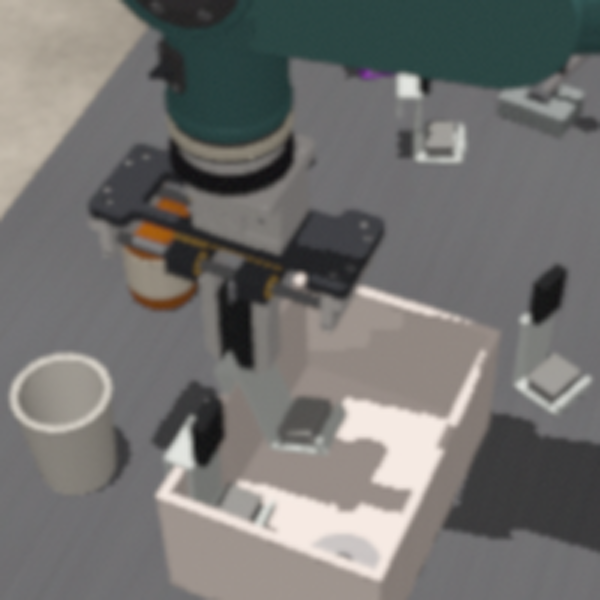

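```bash
python3 -m creep '[[0,-8,0,0,0,0,230],[0,-20,0,0,0,0,230],[0,-35,0,0,0,0,230],[0,-35,0,0,0,0,230],[0,-35,0,0,0,0,230]]'
python3 - <<'E'
from h import *
print(pose()[2]["tool_pos"],pose()[2]["wrist_force"])
s=snap("wrist","w20.png"); b=snap("side"); crop(b,215,130,415,330,3,"d20c.png")
E
```

```text
time: 26.28
tool_pos: [0.6178, 0.1046, 0.1566]
ee_rot: [-1.571, 0.002, -0.056]
wrist_force: [1.0, -0.4, -2.8]
width: 0.0246
[0.61781226 0.10463145 0.15655533] [ 1.0127352  -0.3587108  -2.80705208]
```

View pics/w20.png

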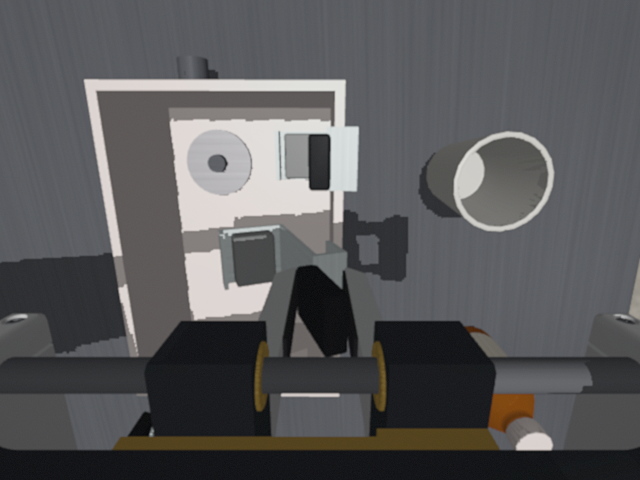

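View pics/d20c.png

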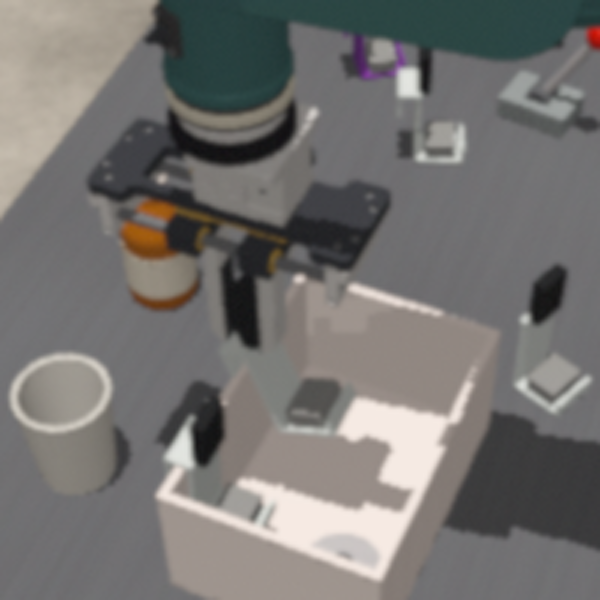

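```bash
python3 -m creep '[[0,-25,0,0,0,0,230],[0,-60,0,0,0,0,230],[0,-100,0,0,0,0,230],[0,-130,0,0,0,0,230],[0,-130,0,0,0,0,230]]'
python3 - <<'E'
from h import *
p,r,o=pose()
t=R.from_euler("y",-25,degrees=True)*R.from_euler("xyz",[-np.pi/2,0,-.056])
d=r.inv().apply(np.array([.45,-.2,.26])-p)*1000; print(d, (r.inv()*t).as_rotvec(degrees=True),p)
snap("wrist","w21.png")
E
```

```text
time: 27.0
tool_pos: [0.6193, 0.1047, 0.2906]
ee_rot: [-1.57, -0.006, -0.056]
wrist_force: [1.1, -0.1, -2.6]
width: 0.0248
[-152.17251958   29.45068983 -313.76216066] [ 1.35664269e+00 -5.61741967e-03 -2.46167168e+01] [0.61931652 0.10473935 0.29060001]
```

View pics/w21.png

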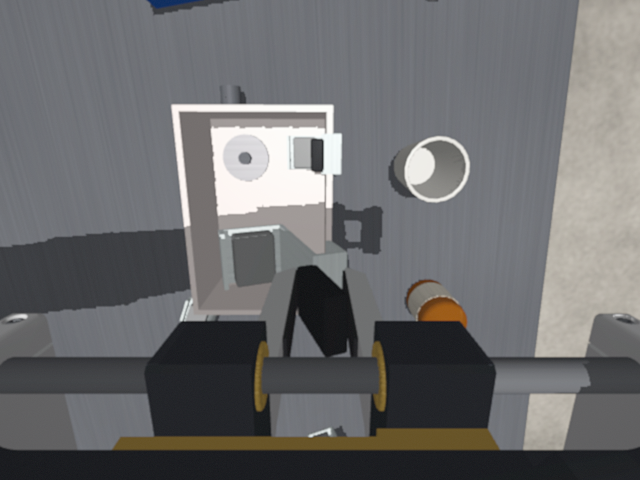

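```bash
python3 -m creep '[[-27,0,-56,0,0,0,230],[-54,0,-112,0,0,0,230],[-81,0,-167,0,0,0,230],[-107,0,-222,0,0,0,230],[-133,0,-275,0,0,0,230]]'
python3 -m creep '[[-15,10,-35,0,0,-8,230],[-15,20,-35,0,0,-17,230],[-15,20,-35,0,0,-25,230],[-15,20,-35,0,0,-25,230],[-15,20,-35,0,0,-25,230]]'
python3 - <<'E'
from h import *
print(pose()[2]["tool_pos"],pose()[2]["ee_rot"])
s=snap("wrist","w22.png"); b=snap("side","d22.png"); crop(b,330,90,480,230,4,"d22c.png");a=snap("scene","s22.png");crop(a,150,90,310,250,3.7,"s22c.png")
E
```

```text
time: 27.68
tool_pos: [0.4681, -0.1636, 0.2845]
ee_rot: [-1.569, 0.004, -0.056]
wrist_force: [0.2, -1.5, -3.0]
width: 0.0246
time: 28.3
tool_pos: [0.4532, -0.1966, 0.2669]
ee_rot: [-1.57, -0.434, -0.056]
wrist_force: [0.3, 0.4, -1.9]
width: 0.0244
[ 0.45316088 -0.19657499  0.26689097] [-1.57015845 -0.43391176 -0.05632404]
```

View pics/d22.png

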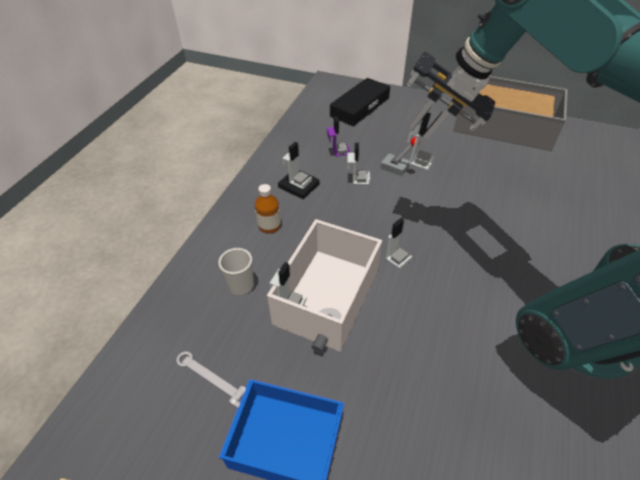

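View pics/s22c.png

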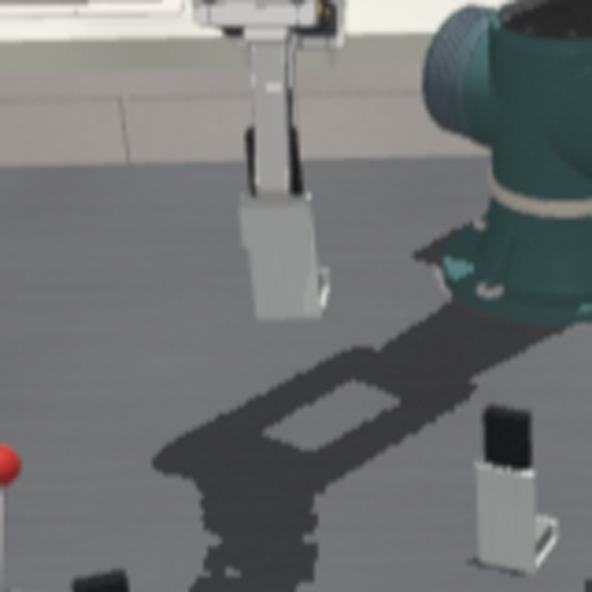

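View pics/w22.png

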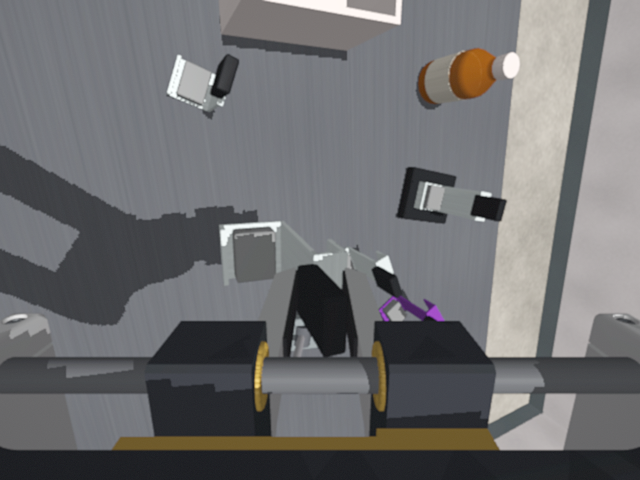

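View pics/d22c.png

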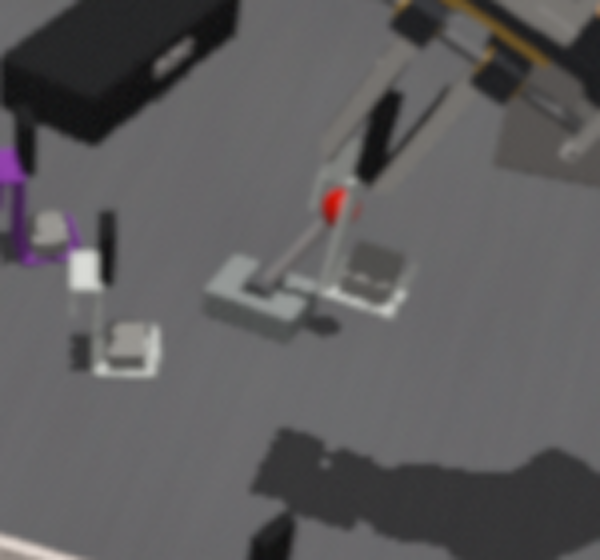

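```bash
python3 -m creep '[[-21,45,0,0,0,0,230],[-42,91,0,0,0,0,230],[-60,127,0,0,0,0,230],[-67,145,0,0,0,0,230],[-67,145,0,0,0,0,230]]'
python3 -m creep '[[-1.5,3,0,0,0,0,230],[-3,6.5,0,0,0,0,230],[-3,6.5,0,0,0,0,230]]'
python3 - <<'E'
from h import *
b=snap("side"); crop(b,330,90,480,240,4,"d23c.png");a=snap("scene");crop(a,170,150,270,260,5,"s23c.png")
E
```

```text
time: 29.08
tool_pos: [0.4535, -0.1956, 0.1058]
ee_rot: [-1.568, -0.432, -0.056]
wrist_force: [0.2, 0.2, -1.8]
width: 0.0245
time: 29.45
tool_pos: [0.454, -0.1968, 0.1012]
ee_rot: [-1.571, -0.437, -0.056]
wrist_force: [0.1, 0.5, -2.1]
width: 0.024
```

View pics/d23c.png

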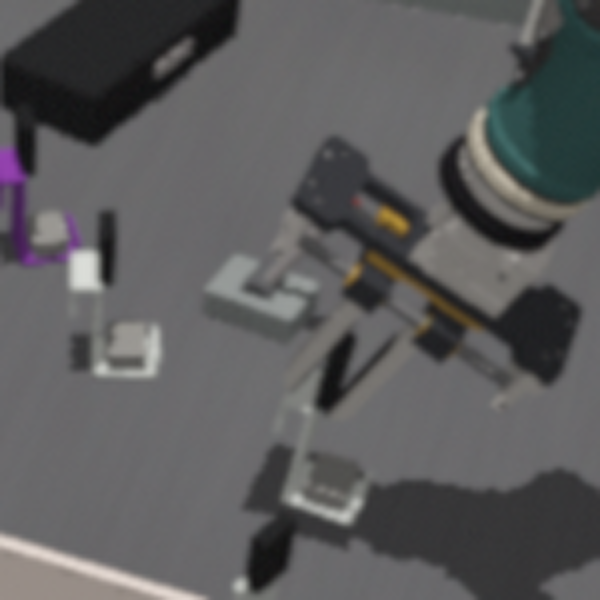

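View pics/s23c.png

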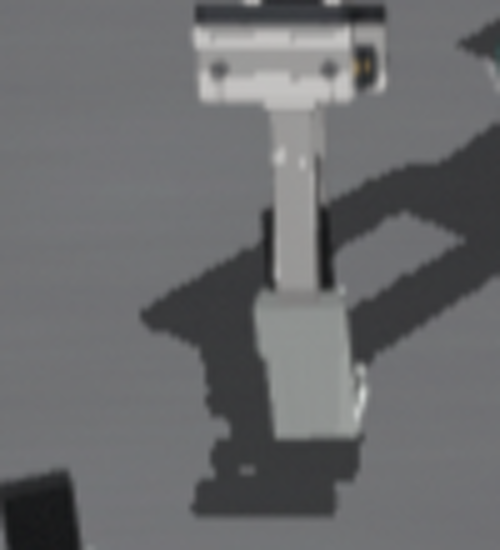

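Upright and close to the bench; feel for contact.

```bash
python3 -m creep '[[-2,4,0,0,0,0,230],[-4,8,0,0,0,0,230],[-4,8,0,0,0,0,230]]'
python3 -m creep '[[-2,4,0,0,0,0,230],[-2,4,0,0,0,0,230]]'
```

```text
time: 29.92
tool_pos: [0.453, -0.1962, 0.0909]
ee_rot: [-1.57, -0.435, -0.056]
wrist_force: [-0.2, 0.0, -2.6]
width: 0.0243
time: 30.18
tool_pos: [0.4531, -0.1964, 0.0867]
ee_rot: [-1.57, -0.435, -0.056]
wrist_force: [-0.1, -0.7, -1.7]
width: 0.0244
```

```bash
python3 -m creep '[[-1,2.5,0,0,0,0,230],[-1,2.5,0,0,0,0,230]]'
python3 -m creep '[[-1,2.5,0,0,0,0,230],[-1,2.5,0,0,0,0,230]]'
python3 -m creep '[[-1,2.5,0,0,0,0,230],[-1,2.5,0,0,0,0,230]]'
```

```text
time: 30.42
tool_pos: [0.4534, -0.1965, 0.0843]
ee_rot: [-1.571, -0.436, -0.056]
wrist_force: [0.6, 0.5, -3.2]
width: 0.0248
time: 30.68
tool_pos: [0.4535, -0.1965, 0.0815]
ee_rot: [-1.57, -0.436, -0.056]
wrist_force: [1.4, -0.7, -2.5]
width: 0.0244
time: 30.92
tool_pos: [0.4536, -0.1965, 0.0788]
ee_rot: [-1.571, -0.436, -0.056]
wrist_force: [0.1, -0.3, -2.1]
width: 0.0247
```

```bash
python3 -m creep '[[-1,2.5,0,0,0,0,230],[-1,2.5,0,0,0,0,230]]'
python3 -m creep '[[-1,2.5,0,0,0,0,230],[-1,2.5,0,0,0,0,230]]'
python3 - <<'E'
from h import *
b=snap("side"); crop(b,330,120,480,270,4,"d24c.png");a=snap("scene");crop(a,170,150,270,260,5,"s24c.png")
E
```

```text
time: 31.18
tool_pos: [0.4545, -0.197, 0.0774]
ee_rot: [-1.572, -0.438, -0.056]
wrist_force: [-1.7, 0.9, 1.4]
width: 0.0246
time: 31.42
tool_pos: [0.4554, -0.1974, 0.0768]
ee_rot: [-1.573, -0.44, -0.055]
wrist_force: [-4.9, 2.7, 10.6]
width: 0.0251
```

View pics/d24c.png

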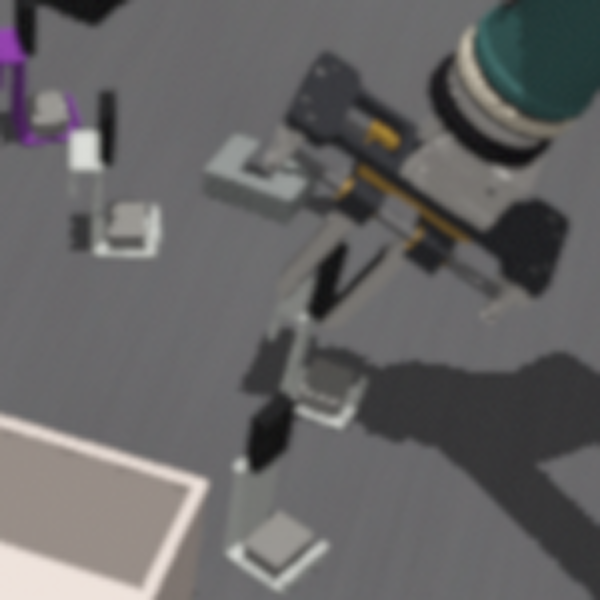

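View pics/s24c.png

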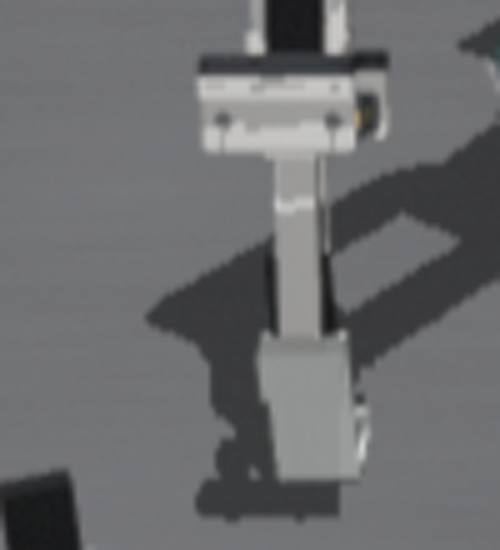

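```bash
python3 -m creep '[[0,0,0,0,0,0,180],[0,0,0,0,0,0,140],[0,0,0,0,0,0,140],[0,0,0,0,0,0,140],[0,0,0,0,0,0,140]]'
python3 -m creep '[[0,-10,0,0,0,0,120],[0,-40,0,0,0,0,100],[0,-90,0,0,0,0,80],[0,-130,0,0,0,0,80],[0,-130,0,0,0,0,65]]'
python3 - <<'E'
from h import *
print(pose()[2]["tool_pos"])
b=snap("side"); crop(b,330,120,480,270,4,"d25c.png");a=snap("scene","s25.png");crop(a,170,150,270,260,5,"s25c.png"); snap("wrist","w25.png")
E
```

```text
time: 32.15
tool_pos: [0.4539, -0.1966, 0.0734]
ee_rot: [-1.571, -0.436, -0.056]
wrist_force: [0.5, -0.9, -0.6]
width: 0.0424
time: 32.78
tool_pos: [0.3999, -0.1952, 0.1965]
ee_rot: [-1.578, -0.443, -0.055]
wrist_force: [0.6, -0.8, -0.6]
width: 0.069
[ 0.39992835 -0.19524921  0.19645947]
```

View pics/d25c.png

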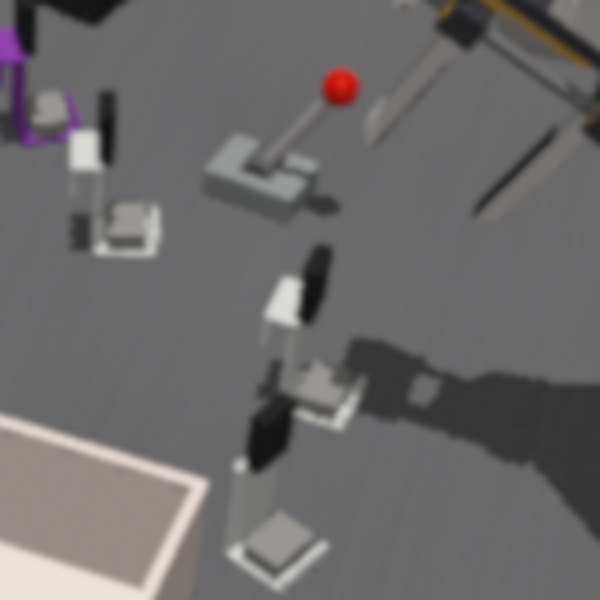

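View pics/s25c.png

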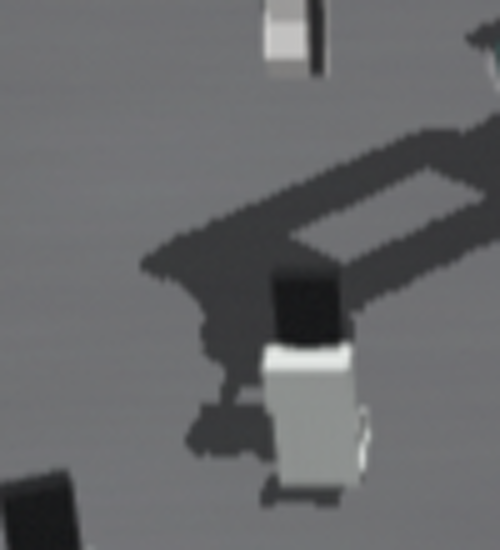

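View pics/w25.png

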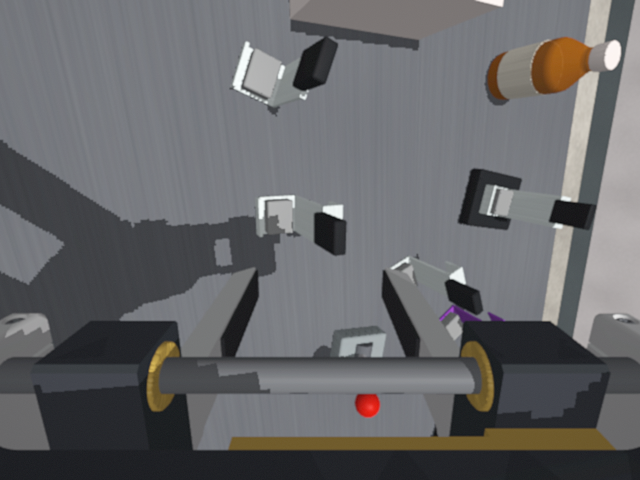

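```bash
python3 - <<'E'
from h import *
for c in("scene","side"):
  snap(c)
  for n in("holder1","odd_lipless"):
   for d in robot.landmark_of(n,c): print(c,n,round(d["p"],2),np.round(d["point"],3))
plan([.455,-.197,.21],-.056)
E
```

```text
scene holder1 0.94 [ 0.622 -0.302 -0.004]
scene holder1 0.68 [ 0.455 -0.197  0.002]
scene holder1 0.58 [ 0.717 -0.401  0.   ]
side holder1 0.95 [0.625 0.171 0.037]
side holder1 0.81 [ 0.619 -0.302 -0.001]
side holder1 0.59 [ 0.711 -0.395  0.003]
side holder1 0.55 [ 0.451 -0.19  -0.003]
side holder1 0.26 [0.555 0.109 0.003]
side holder1 0.19 [ 0.513  0.432 -0.003]
side odd_lipless 0.92 [ 0.445 -0.061  0.002]
plan [59.   5.8 -0.7] [-0.1  0.  24.9] from [ 0.3991 -0.1931  0.1904] [-1.569 -0.435 -0.056] t 33.23
```

```bash
python3 -m creep '[[10,-10,0,0,0,9,65],[35,-5,0,0,0,18,65],[59,6,-1,0,0,25,65],[59,6,-1,0,0,25,65],[59,6,-1,0,0,25,65]]'
python3 - <<'E'
from h import *
s=snap("wrist","w26.png"); plan([.454,-.195,.085],-.056); crop(s,220,130,420,280,4,"w26c.png",grip(.454,-.195,-.056))
E
```

```text
time: 33.85
tool_pos: [0.4549, -0.1974, 0.2102]
ee_rot: [-1.57, 0.001, -0.055]
wrist_force: [-0.2, 0.2, 0.1]
width: 0.0702
plan [ -0.6 126.2   2.5] [-0. -0.  0.] from [ 0.4545 -0.1975  0.2112] [-1.571 -0.    -0.056] t 33.9
```

View pics/w26c.png

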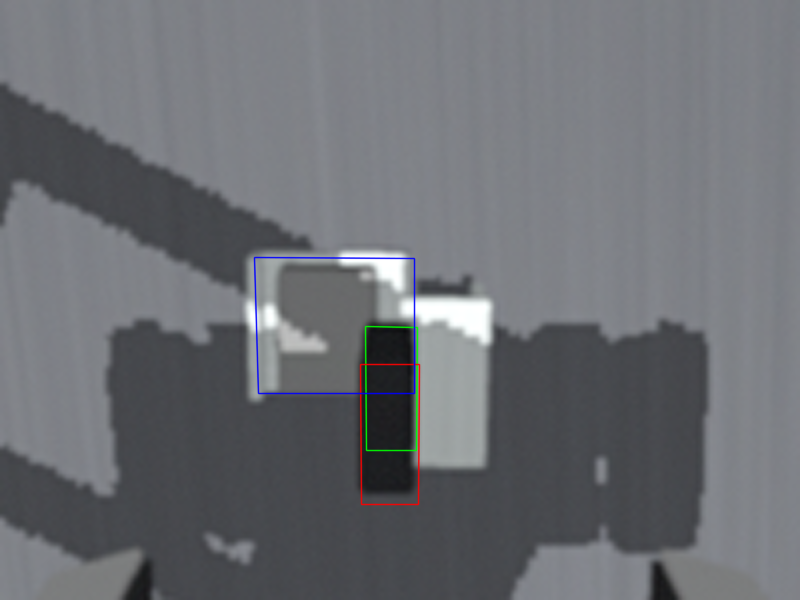

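```bash
python3 -m creep '[[-1,40,3,0,0,0,65],[-1,85,3,0,0,0,65],[-1,126,3,0,0,0,65],[-1,126,3,0,0,0,65],[-1,126,3,0,0,0,65]]'
python3 -m creep '[[0,0,0,0,0,0,230],[0,0,0,0,0,0,230],[0,0,0,0,0,0,230],[0,0,0,0,0,0,230],[0,0,0,0,0,0,230]]'
python3 -m creep '[[0,0,0,0,0,0,230],[0,0,0,0,0,0,230],[0,0,0,0,0,0,230],[0,0,0,0,0,0,230]]'
python3 -m creep '[[0,-20,0,0,0,0,230],[0,-60,0,0,0,0,230],[0,-110,0,0,0,0,230],[0,-165,0,0,0,0,230],[0,-200,0,0,0,0,230]]'
python3 - <<'E'
from h import *
plan([.619,.1045,.285],-.056)
E
```

```text
time: 34.52
tool_pos: [0.4548, -0.1954, 0.0879]
ee_rot: [-1.573, -0.004, -0.057]
wrist_force: [-0.5, 0.0, 0.3]
width: 0.0701
time: 35.15
tool_pos: [0.4543, -0.1946, 0.085]
ee_rot: [-1.571, 0.0, -0.056]
wrist_force: [-0.5, -0.3, 0.0]
width: 0.0236
time: 35.65
tool_pos: [0.4541, -0.1946, 0.085]
ee_rot: [-1.571, 0.0, -0.056]
wrist_force: [-0.2, -0.5, 0.8]
width: 0.0117
time: 36.28
tool_pos: [0.4548, -0.1948, 0.2877]
ee_rot: [-1.572, -0.003, -0.056]
wrist_force: [0.1, 0.4, -3.8]
width: 0.0119
plan [147.2   2.8 308. ] [0.1 0.  0.2] from [ 0.4548 -0.1948  0.2877] [-1.572 -0.003 -0.056] t 36.27
```

```bash
python3 -m creep '[[29,0,60,0,0,0,230],[58,0,120,0,0,0,230],[87,0,180,0,0,0,230],[116,0,240,0,0,0,230],[145,0,298,0,0,0,230]]'
python3 -m creep '[[0,25,4,0,0,0,230],[0,50,8,0,0,0,230],[0,67,8,0,0,0,230],[0,67,8,0,0,0,230]]'
python3 -m creep '[[0,0,0,0,0,0,230],[0,0,0,0,0,0,230],[0,0,0,0,0,0,230]]'
python3 - <<'E'
from h import *
s=snap("wrist"); p,r,o=pose(); print(p,o["ee_rot"]); v=(.555,.108,-.056); plan([.6165,.1045,.125],-.056)
crop(s,220,120,420,300,4,"w27.png",rect(*v,.11,.16,.23,(0,0,255))+rect(*v,.11,.148,.218,(0,255,0))+grip(p[0],p[1],-.056,p[2]-.085))
E
```

```text
time: 36.9
tool_pos: [0.6071, 0.0802, 0.2842]
ee_rot: [-1.571, 0.001, -0.056]
wrist_force: [1.3, -0.4, -2.2]
width: 0.0119
time: 37.4
tool_pos: [0.6058, 0.086, 0.2157]
ee_rot: [-1.571, 0.004, -0.056]
wrist_force: [1.0, 0.5, -2.1]
width: 0.0116
time: 37.78
tool_pos: [0.6073, 0.0861, 0.2193]
ee_rot: [-1.571, -0.002, -0.056]
wrist_force: [-0.6, 0.3, -2.8]
width: 0.0119
[0.6071569  0.08618819 0.21904298] [-1.57072333 -0.00157421 -0.05622127]
plan [ 8.2 94.1 18.8] [-0.  -0.   0.1] from [0.6072 0.0862 0.219 ] [-1.571 -0.002 -0.056] t 37.83
```

View pics/w27.png

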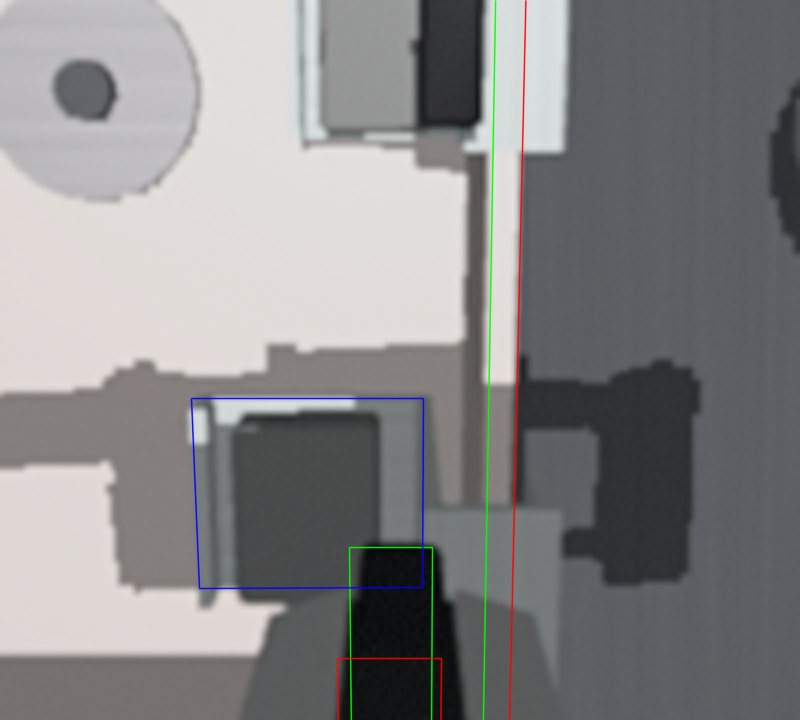

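```bash
python3 -m creep '[[8,0,14,0,0,0,230],[8,0,14,0,0,0,230],[8,8,14,0,0,0,230],[8,16,14,0,0,0,230],[8,24,14,0,0,0,230]]'
python3 -m creep '[[0,8,0,0,0,0,230],[0,16,0,0,0,0,230],[0,16,0,0,0,0,230]]'
```

```text
time: 38.45
tool_pos: [0.6153, 0.0997, 0.193]
ee_rot: [-1.571, 0.001, -0.056]
wrist_force: [0.0, -0.7, -2.3]
width: 0.0122
time: 38.83
tool_pos: [0.6151, 0.0998, 0.1769]
ee_rot: [-1.571, 0.002, -0.056]
wrist_force: [-0.3, 0.8, -2.2]
width: 0.0118
```

```bash
python3 - <<'E'
from h import *
s=snap("wrist"); p,r,o=pose(); print(p,o["ee_rot"],o["wrist_force"])
crop(s,220,120,420,300,4,"w28.png")
E
```

```text
[0.61540528 0.09977865 0.17767924] [-1.57100057e+00  7.71670022e-04 -5.60731041e-02] [-0.15185731  1.02100209 -2.74367359]
```

View pics/w28.png

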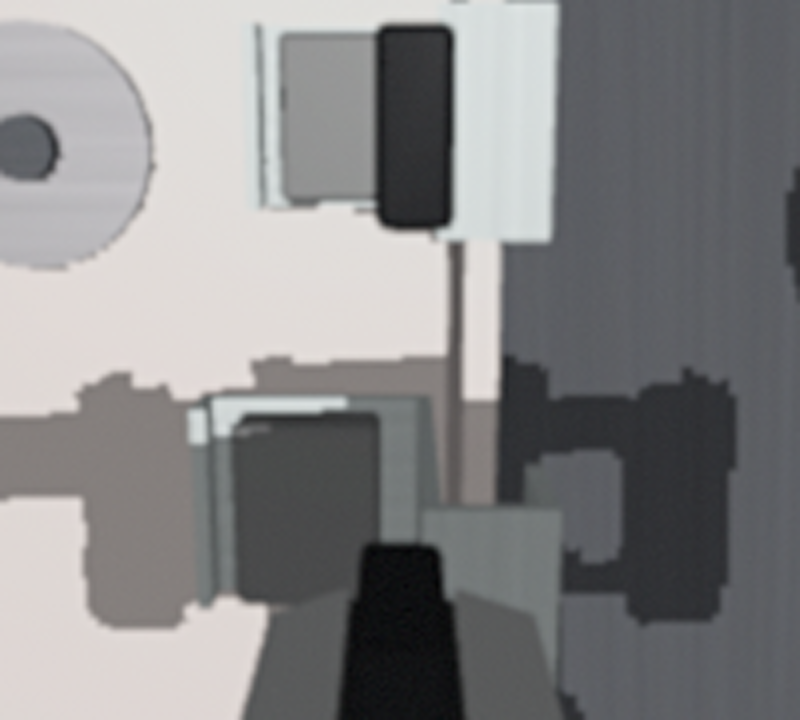

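```bash
python3 -m creep '[[2,0,0,0,0,0,230],[2,10,0,0,0,0,230],[2,20,0,0,0,0,230],[2,28,0,0,0,0,230],[2,28,0,0,0,0,230]]'
python3 - <<'E'
from h import *
s=snap("wrist"); p,r,o=pose(); print(p,o["ee_rot"],o["wrist_force"])
crop(s,220,120,420,300,4,"w29.png")
E
```

```text
time: 39.5
tool_pos: [0.6168, 0.0996, 0.1485]
ee_rot: [-1.571, 0.003, -0.056]
wrist_force: [0.1, 0.2, -2.4]
width: 0.0117
[0.61723745 0.0997083  0.14932148] [-1.57105165e+00  1.41435072e-03 -5.60101095e-02] [ 0.02711486  0.40612306 -3.5501672 ]
```

View pics/w29.png

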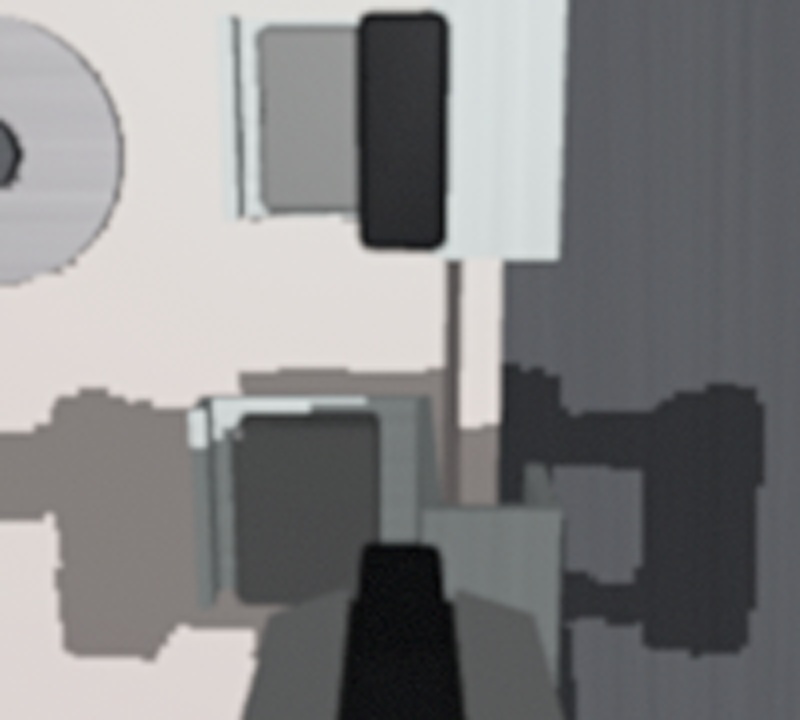

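```bash
python3 -m creep '[[0,8,0,0,0,0,230],[0,16,0,0,0,0,230],[0,24,0,0,0,0,230],[0,24,0,0,0,0,230]]'
python3 -m creep '[[0,2,0,0,0,0,230],[0,3,0,0,0,0,230],[0,3,0,0,0,0,230]]'
python3 -m creep '[[0,2,0,0,0,0,230],[0,2,0,0,0,0,230]]'
```

```text
time: 40.05
tool_pos: [0.6168, 0.0997, 0.1247]
ee_rot: [-1.571, 0.003, -0.056]
wrist_force: [-0.3, 0.0, -3.3]
width: 0.0121
time: 40.42
tool_pos: [0.6177, 0.0997, 0.1233]
ee_rot: [-1.571, -0.0, -0.056]
wrist_force: [0.9, -0.4, -2.8]
width: 0.0117
time: 40.67
tool_pos: [0.6175, 0.0997, 0.1209]
ee_rot: [-1.571, 0.0, -0.056]
wrist_force: [0.4, 0.5, -3.3]
width: 0.0117
```

```bash
python3 -m creep '[[0,1.5,0,0,0,0,230],[0,1.5,0,0,0,0,230]]'
python3 -m creep '[[0,0,0,0,0,0,140],[0,0,0,0,0,0,140],[0,0,0,0,0,0,140],[0,0,0,0,0,0,140],[0,0,0,0,0,0,140]]'
python3 -m creep '[[0,-20,0,0,0,0,140],[0,-60,0,0,0,0,140],[0,-120,0,0,0,0,140],[0,-165,0,0,0,0,140],[0,-165,0,0,0,0,140]]'
python3 - <<'E'
from h import *
p,r,o=pose(); print(p,o["ee_rot"]);a=snap("scene","s30.png"); crop(a,300,190,440,300,5.5,"s30c.png")
b=snap("side"); crop(b,255,175,425,345,3.5,"d30c.png")
for c in("scene","side"):
 for n in("holder1","odd_lipless","tote"):
  for d in robot.landmark_of(n,c): print(c,n,round(d["p"],2),np.round(d["point"],3))
plan([.621,-.301,.23],.25)
E
```

```text
time: 40.92
tool_pos: [0.6178, 0.0998, 0.1201]
ee_rot: [-1.571, -0.001, -0.056]
wrist_force: [-0.6, 0.2, -0.7]
width: 0.0115
time: 41.55
tool_pos: [0.6177, 0.0997, 0.1197]
ee_rot: [-1.571, -0.0, -0.056]
wrist_force: [-0.1, 0.1, 0.1]
width: 0.0424
time: 42.18
tool_pos: [0.6193, 0.0999, 0.2907]
ee_rot: [-1.569, -0.011, -0.056]
wrist_force: [-0.9, 0.2, 0.2]
width: 0.0426
[0.61934959 0.0998732  0.29074177] [-1.56949982 -0.01081726 -0.05601388]
scene holder1 0.8 [ 0.718 -0.402  0.001]
scene holder1 0.69 [ 0.62  -0.298 -0.003]
scene odd_lipless 0.74 [ 0.445 -0.059 -0.   ]
scene tote 0.87 [ 0.51   0.431 -0.001]
side holder1 0.88 [0.614 0.097 0.033]
side holder1 0.63 [0.624 0.17  0.033]
side holder1 0.61 [ 0.714 -0.396  0.002]
side holder1 0.56 [ 0.622 -0.302 -0.001]
side odd_lipless 0.86 [ 0.446 -0.06  -0.   ]
side tote 0.91 [ 0.513  0.43  -0.001]
plan [  26.4   52.9 -399.8] [ -0.  -17.5  -0.2] from [0.6172 0.0997 0.2827] [-1.571  0.003 -0.056] t 42.58
```

View pics/s30.png

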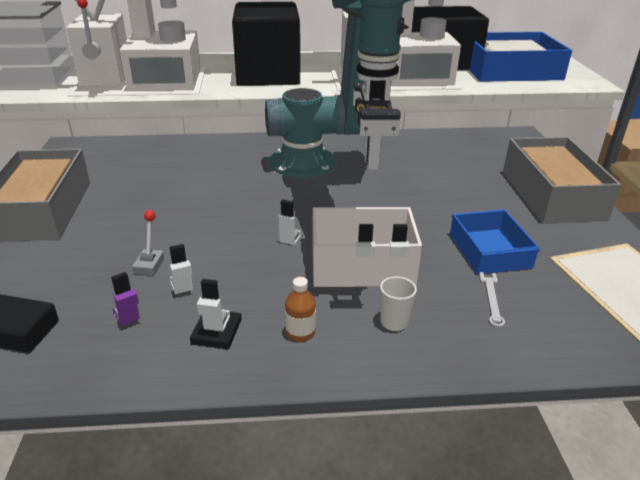

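View pics/d30c.png

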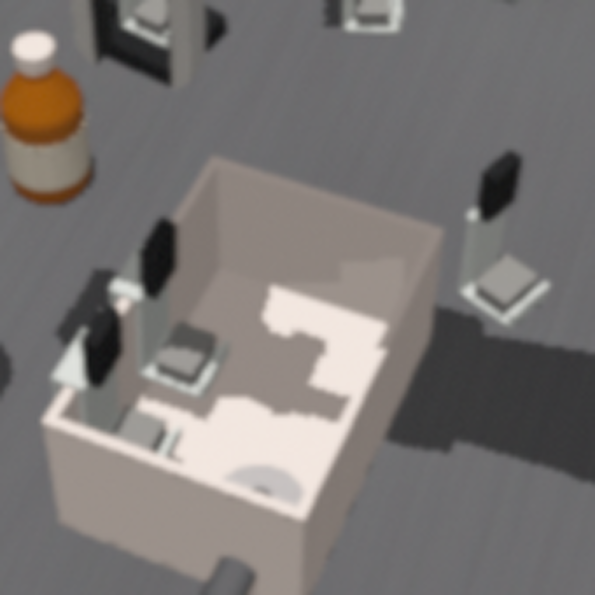

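```bash
python3 -m creep '[[4,0,-62,0,-3,0,65],[8,0,-124,0,-6,0,65],[12,0,-186,0,-9,0,65],[16,0,-248,0,-12,0,65],[20,10,-310,0,-15,0,65]]'
python3 - <<'E'
from h import *
plan([.621,-.301,.21],.25)
E
```

```text
time: 43.2
tool_pos: [0.6202, -0.2125, 0.2751]
ee_rot: [-1.572, -0.001, 0.208]
wrist_force: [-0.6, 0.4, 0.4]
width: 0.0698
plan [-17.6  65.1 -86.7] [ 0.  -2.4  0.1] from [ 0.6202 -0.2125  0.2751] [-1.572e+00 -1.000e-03  2.080e-01] t 43.2
```

```bash
python3 -m creep '[[-10,15,-45,0,-2.4,0,65],[-18,40,-87,0,-2.4,0,65],[-18,65,-87,0,-2.4,0,65],[-18,65,-87,0,-2.4,0,65],[-18,65,-87,0,-2.4,0,65]]'
python3 - <<'E'
from h import *
s=snap("wrist","w31.png"); plan([.621,-.301,.085],.25); crop(s,220,130,420,280,4,"w31c.png",grip(.621,-.301,.25))
E
```

```text
time: 43.82
tool_pos: [0.6207, -0.2989, 0.2107]
ee_rot: [-1.571, -0.001, 0.248]
wrist_force: [0.3, 0.1, 0.4]
width: 0.0702
plan [ -0.8 126.5  -1.7] [ 0.1 -0.1  0.1] from [ 0.621  -0.2989  0.2115] [-1.573 -0.002  0.249] t 43.88
```

View pics/w31c.png

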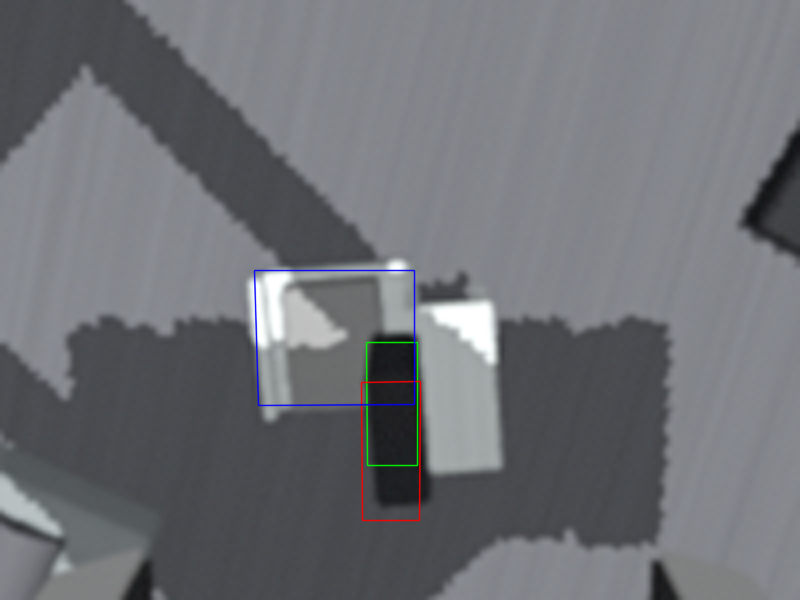

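```bash
python3 -m creep '[[0,40,-1,0,-3.5,0,65],[0,85,-1,0,-3.5,0,65],[0,126,-1,0,-3.5,0,65],[0,126,-1,0,-3.5,0,65],[0,126,-1,0,-3.5,0,65]]'
python3 -m creep '[[0,0,0,0,0,0,230],[0,0,0,0,0,0,230],[0,0,0,0,0,0,230],[0,0,0,0,0,0,230],[0,0,0,0,0,0,230]]'
python3 -m creep '[[0,0,0,0,0,0,230],[0,0,0,0,0,0,230],[0,0,0,0,0,0,230],[0,0,0,0,0,0,230]]'
python3 -m creep '[[0,-20,0,0,0,0,230],[0,-60,0,0,0,0,230],[0,-110,0,0,0,0,230],[0,-165,0,0,0,0,230],[0,-200,0,0,0,0,230]]'
python3 - <<'E'
from h import *
plan([.607,.037,.285],-.056)
E
```

```text
time: 44.5
tool_pos: [0.6222, -0.3007, 0.0869]
ee_rot: [-1.574, -0.003, 0.309]
wrist_force: [1.1, -1.1, 1.1]
width: 0.0701
time: 45.12
tool_pos: [0.6206, -0.3003, 0.0837]
ee_rot: [-1.571, 0.0, 0.309]
wrist_force: [0.4, -0.4, 0.4]
width: 0.0238
time: 45.62
tool_pos: [0.6206, -0.3003, 0.0836]
ee_rot: [-1.571, 0.0, 0.309]
wrist_force: [-0.6, -0.3, -1.1]
width: 0.012
time: 46.25
tool_pos: [0.621, -0.3005, 0.2893]
ee_rot: [-1.576, -0.004, 0.309]
wrist_force: [0.1, -1.2, -1.9]
width: 0.0116
plan [ 89.2   3.1 325.8] [ 0.2 20.9  0.3] from [ 0.621  -0.3005  0.2893] [-1.576 -0.004  0.309] t 46.25
```

```bash
python3 -m creep '[[18,0,60,0,4,0,230],[36,0,120,0,8,0,230],[54,0,180,0,12,0,230],[72,0,240,0,16,0,230],[87,0,300,0,21,0,230]]'
python3 - <<'E'
from h import *
plan([.605,.034,.215],-.056)
E
```

```text
time: 46.88
tool_pos: [0.612, 0.0139, 0.2852]
ee_rot: [-1.571, -0.002, -0.061]
wrist_force: [0.0, -0.2, -2.2]
width: 0.0121
plan [-8.4 70.2 19.6] [ 0.  -0.3  0.1] from [0.612  0.0139 0.2852] [-1.571 -0.002 -0.061] t 46.88
```

```bash
python3 -m creep '[[-8,0,19,0,0,0,230],[-8,25,19,0,0,0,230],[-8,50,19,0,0,0,230],[-8,70,19,0,0,0,230],[-8,70,19,0,0,0,230]]'
python3 -m creep '[[0,0,0,0,0,0,230],[0,0,0,0,0,0,230],[0,0,0,0,0,0,230]]'
python3 - <<'E'
from h import *
s=snap("wrist"); p,r,o=pose(); print(p,o["ee_rot"])
crop(s,220,120,420,300,4,"w32.png",grip(p[0],p[1],-.06,p[2]-.0836)); print(s["cx"])
E
```

```text
time: 47.5
tool_pos: [0.6044, 0.0306, 0.2123]
ee_rot: [-1.572, 0.004, -0.058]
wrist_force: [0.1, -0.2, -1.6]
width: 0.012
time: 47.88
tool_pos: [0.6059, 0.0313, 0.2149]
ee_rot: [-1.571, -0.002, -0.058]
wrist_force: [0.1, -0.2, -2.4]
width: 0.0117
[0.60577506 0.03133025 0.21452683] [-1.57089794e+00 -1.34750353e-03 -5.77402694e-02]
319.85739787466485
```

View pics/w32.png

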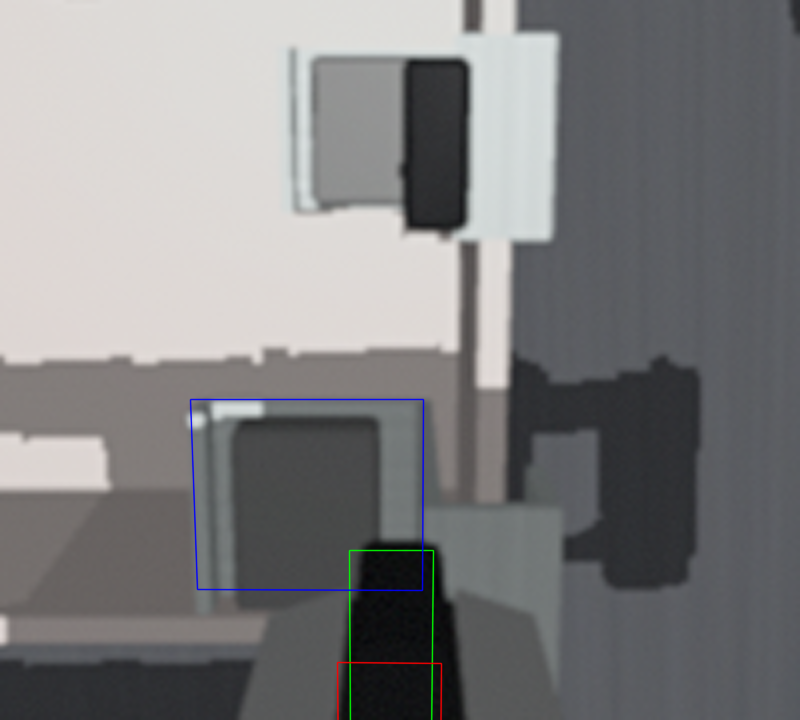

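```bash
python3 -m creep '[[7,0,2,0,0,0,230],[7,0,2,0,0,0,230],[7,10,2,0,0,0,230],[7,20,2,0,0,0,230],[7,30,2,0,0,0,230]]'
python3 -m creep '[[0,10,0,0,0,0,230],[0,20,0,0,0,0,230],[0,28,0,0,0,0,230],[0,35,0,0,0,0,230],[0,35,0,0,0,0,230]]'
python3 - <<'E'
from h import *
s=snap("wrist"); p,r,o=pose(); print(p,o["ee_rot"],o["wrist_force"])
crop(s,220,120,420,300,4,"w33.png")
E
```

```text
time: 48.55
tool_pos: [0.6122, 0.033, 0.1823]
ee_rot: [-1.571, 0.001, -0.058]
wrist_force: [-0.7, -0.2, -2.9]
width: 0.0119
time: 49.18
tool_pos: [0.6122, 0.033, 0.1479]
ee_rot: [-1.571, 0.001, -0.058]
wrist_force: [0.7, 0.3, -2.8]
width: 0.0114
[0.61251014 0.03299178 0.14851142] [-1.57087669e+00  2.66575175e-04 -5.77257479e-02] [-0.76519154 -0.85694316 -1.82161324]
```

View pics/w33.png

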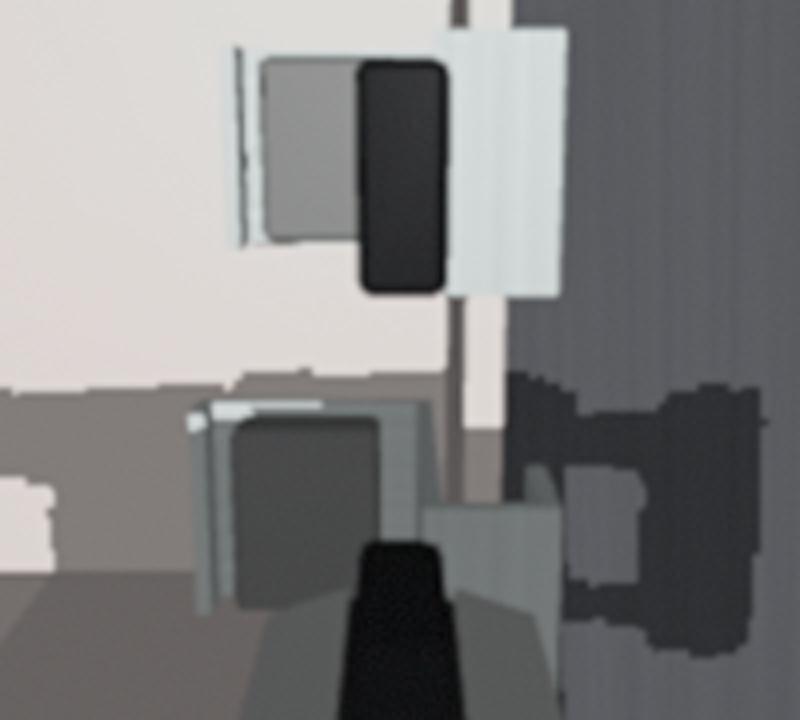

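```bash
python3 -m creep '[[1,8,0,0,0,0,230],[1,16,0,0,0,0,230],[1,24,0,0,0,0,230],[1,24,0,0,0,0,230]]'
python3 -m creep '[[0,2,0,0,0,0,230],[0,4,0,0,0,0,230],[0,4,0,0,0,0,230]]'
python3 -m creep '[[0,2,0,0,0,0,230],[0,2,0,0,0,0,230]]'
```

```text
time: 49.72
tool_pos: [0.6128, 0.033, 0.1232]
ee_rot: [-1.571, 0.003, -0.058]
wrist_force: [0.1, -0.6, -2.4]
width: 0.0122
time: 50.1
tool_pos: [0.6135, 0.0329, 0.1207]
ee_rot: [-1.571, 0.0, -0.058]
wrist_force: [-0.3, -0.2, -2.2]
width: 0.0118
time: 50.35
tool_pos: [0.6137, 0.0329, 0.1188]
ee_rot: [-1.571, -0.0, -0.058]
wrist_force: [0.9, -0.3, -1.3]
width: 0.0118
```

```bash
python3 -m creep '[[0,1,0,0,0,0,230],[0,1,0,0,0,0,230]]'
python3 -m creep '[[0,0,0,0,0,0,140],[0,0,0,0,0,0,140],[0,0,0,0,0,0,140],[0,0,0,0,0,0,140],[0,0,0,0,0,0,140]]'
python3 -m creep '[[0,-20,0,0,0,0,140],[0,-60,0,0,0,0,140],[0,-120,0,0,0,0,140],[0,-165,0,0,0,0,140],[0,-165,0,0,0,0,140]]'
python3 - <<'E'
from h import *
p,r,o=pose(); print(p,o["ee_rot"]);a=snap("scene","s34.png"); crop(a,300,190,440,300,5.5,"s34c.png")
b=snap("side"); crop(b,255,175,425,345,3.5,"d34c.png")
for c in("scene","side"):
 for n in("holder1","odd_lipless","tote"):
  for d in robot.landmark_of(n,c): print(c,n,round(d["p"],2),np.round(d["point"],3))
plan([.4455,-.06,.23],-.25)
E
```

```text
time: 50.6
tool_pos: [0.6137, 0.0329, 0.1187]
ee_rot: [-1.571, -0.001, -0.058]
wrist_force: [-2.0, -0.8, 2.6]
width: 0.012
time: 51.22
tool_pos: [0.6136, 0.0329, 0.1176]
ee_rot: [-1.571, 0.0, -0.058]
wrist_force: [0.5, -0.2, 0.5]
width: 0.0423
time: 51.85
tool_pos: [0.6153, 0.0329, 0.2887]
ee_rot: [-1.571, -0.011, -0.058]
wrist_force: [0.3, 0.2, 0.6]
width: 0.0424
[0.61533736 0.03290262 0.28871464] [-1.57063166 -0.01078581 -0.05766922]
scene holder1 0.8 [ 0.716 -0.404 -0.001]
scene holder1 0.58 [ 0.765 -0.218 -0.001]
scene odd_lipless 0.68 [ 0.441 -0.059  0.004]
scene tote 0.71 [ 0.512  0.43  -0.002]
side holder1 0.82 [0.616 0.027 0.034]
side holder1 0.58 [0.622 0.173 0.033]
side holder1 0.57 [0.621 0.101 0.033]
side holder1 0.56 [ 0.482 -0.379  0.108]
side holder1 0.55 [ 0.712 -0.398  0.002]
side odd_lipless 0.68 [ 0.444 -0.06   0.   ]
side tote 0.86 [ 0.511  0.43  -0.   ]
plan [-161.8   51.4 -102.5] [ 0.  11.  -0.2] from [0.6131 0.0329 0.2809] [-1.571  0.003 -0.058] t 52.25
```

View pics/s34c.png

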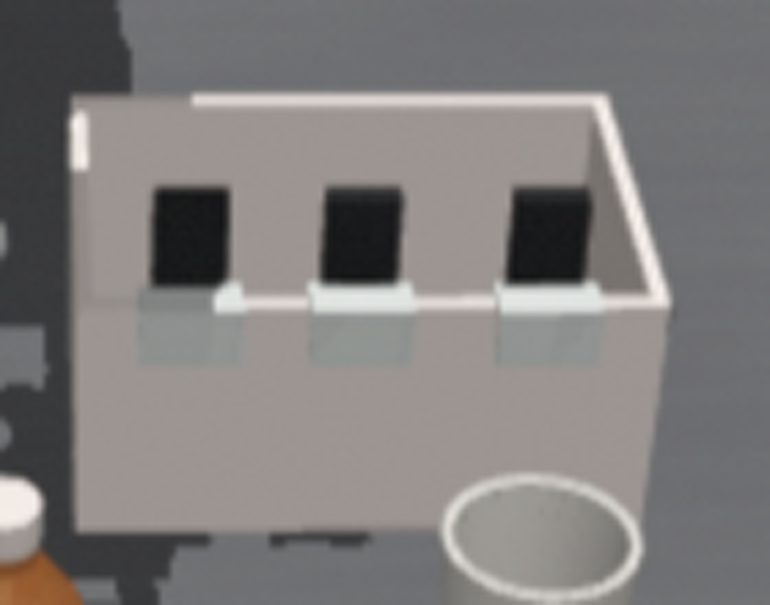

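View pics/d34c.png

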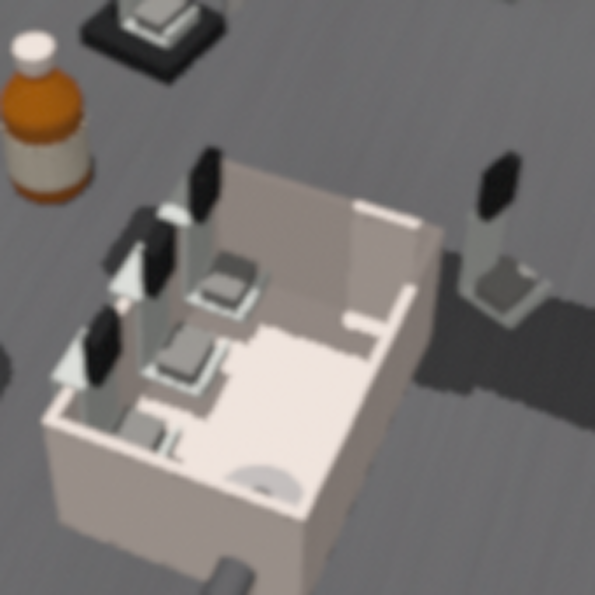

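```bash
python3 -m creep '[[-45,0,-30,0,4,0,65],[-90,0,-60,0,8,0,65],[-135,10,-90,0,14,0,65],[-162,30,-103,0,17,0,65],[-162,55,-103,0,17,0,65]]'
python3 -m creep '[[0,0,0,0,0,0,65],[0,0,0,0,0,0,65]]'
python3 - <<'E'
from h import *
p,r,o=pose();print(p,o["ee_rot"])
s=snap("wrist","w35.png"); plan([.4455,-.06,.21],-.35); crop(s,220,130,420,280,4,"w35c.png",grip(.4455,-.06,-.35))
E
```

```text
time: 52.88
tool_pos: [0.4446, -0.0614, 0.2279]
ee_rot: [-1.571, -0.002, -0.357]
wrist_force: [0.6, -0.3, -0.5]
width: 0.0698
time: 53.12
tool_pos: [0.4463, -0.0605, 0.2283]
ee_rot: [-1.571, -0.001, -0.354]
wrist_force: [0.4, -0.3, 0.4]
width: 0.0702
[ 0.44627438 -0.06053473  0.22828514] [-1.57079956e+00 -5.59708383e-04 -3.54202468e-01]
plan [-1.2 18.7  0.1] [-0.  -0.2  0.1] from [ 0.4466 -0.0605  0.2287] [-1.571e+00 -1.000e-03 -3.540e-01] t 53.17
```

View pics/w35c.png

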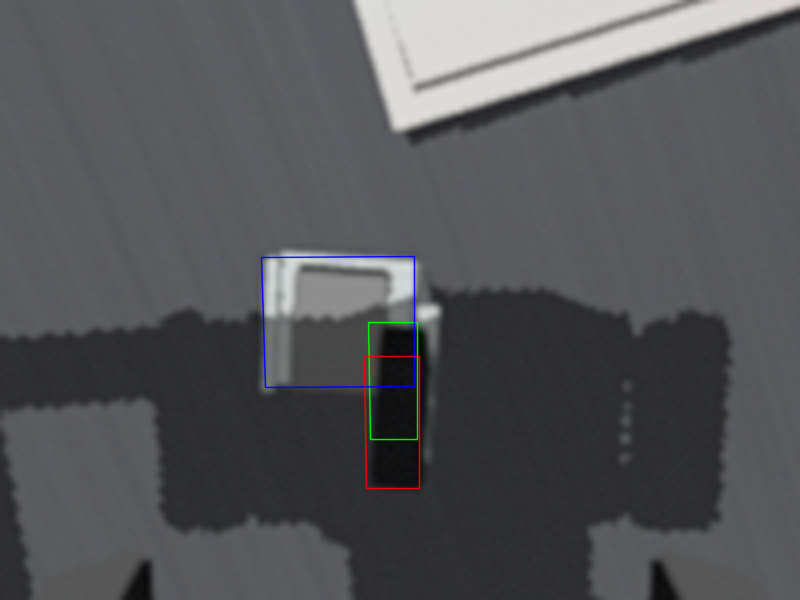

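```bash
python3 -m creep '[[0,50,0,0,1.5,0,65],[0,100,0,0,1.5,0,65],[0,142,0,0,1.5,0,65],[0,142,0,0,1.5,0,65],[0,142,0,0,1.5,0,65]]'
python3 -m creep '[[0,0,0,0,0,0,230],[0,0,0,0,0,0,230],[0,0,0,0,0,0,230],[0,0,0,0,0,0,230],[0,0,0,0,0,0,230]]'
python3 -m creep '[[0,0,0,0,0,0,230],[0,0,0,0,0,0,230],[0,0,0,0,0,0,230],[0,0,0,0,0,0,230]]'
python3 -m creep '[[0,-20,0,0,0,0,230],[0,-60,0,0,0,0,230],[0,-110,0,0,0,0,230],[0,-165,0,0,0,0,230],[0,-200,0,0,0,0,230]]'
python3 - <<'E'
from h import *
a=snap("scene","s36.png"); b=snap("side")
for c in("scene","side"):
  for d in robot.landmark_of("tote",c): print(c,round(d["p"],2),np.round(d["point"],3))
plan([.51,.43,.285],-.37)
crop(b,200,360,360,480,4,"d36c.png",rect(.512,.43,0,.06,.17,.14,(0,0,255)))
E
```

```text
time: 53.8
tool_pos: [0.4477, -0.0609, 0.088]
ee_rot: [-1.57, -0.004, -0.38]
wrist_force: [0.4, 0.2, -0.1]
width: 0.0698
time: 54.42
tool_pos: [0.4459, -0.0606, 0.0857]
ee_rot: [-1.571, -0.0, -0.381]
wrist_force: [-0.2, 0.5, -1.2]
width: 0.0237
time: 54.92
tool_pos: [0.4459, -0.0606, 0.0856]
ee_rot: [-1.571, -0.0, -0.381]
wrist_force: [0.4, 0.6, -0.7]
width: 0.0119
time: 55.55
tool_pos: [0.4461, -0.0606, 0.2881]
ee_rot: [-1.571, -0.002, -0.381]
wrist_force: [1.6, 0.3, -2.7]
width: 0.0119
scene 0.66 [0.512 0.431 0.001]
side 0.9 [ 0.514  0.428 -0.004]
plan [-1.225e+02 -4.000e-01  4.793e+02] [ 0.  -0.6 -0.1] from [ 0.4457 -0.0605  0.2845] [-1.571e+00  1.000e-03 -3.810e-01] t 55.75
```

View pics/d36c.png

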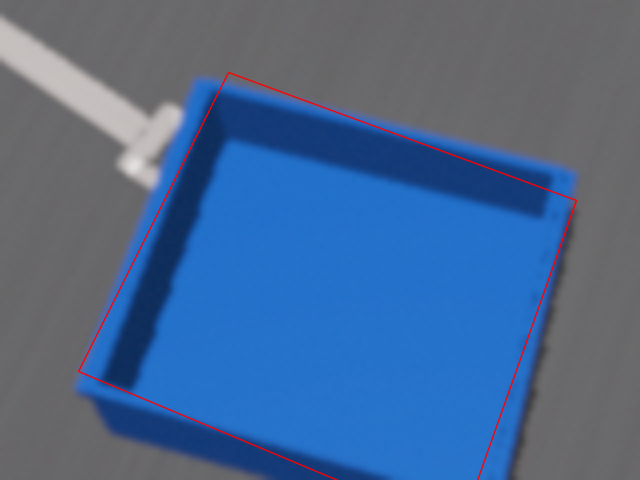

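View pics/s36.png

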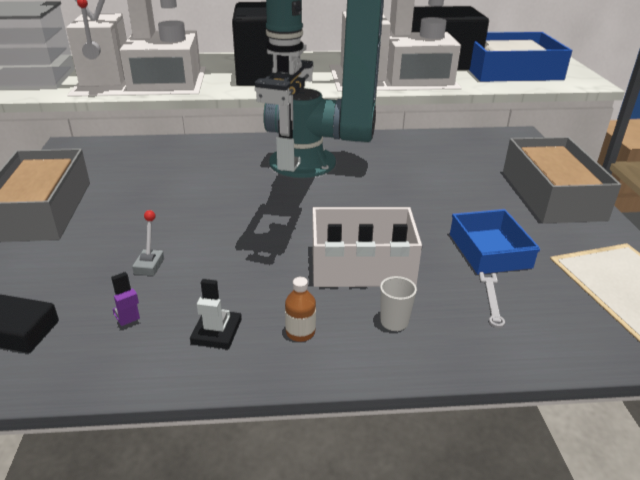

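```bash
python3 - <<'E'
from h import *
plan([.528,.432,.285],.1)
E
python3 -m creep '[[-13,0,58,0,-4,0,230],[-26,0,116,0,-8,0,230],[-39,0,174,0,-12,0,230],[-52,0,232,0,-16,0,230],[-65,0,290,0,-20,0,230]]'
python3 - <<'E'
from h import *
plan([.528,.432,.2],.1)
E
```

```text
plan [-106.5   -0.5  487.8] [ -0.  -27.5  -0.1] from [ 0.4457 -0.0605  0.2845] [-1.571e+00  1.000e-03 -3.810e-01] t 55.75
time: 56.38
tool_pos: [0.4922, 0.2343, 0.2817]
ee_rot: [-1.573, 0.006, -0.029]
wrist_force: [0.7, -0.2, -2.3]
width: 0.0116
plan [ 30.4  81.  198.8] [ 0.1 -7.4 -0.3] from [0.4922 0.2343 0.2817] [-1.573  0.006 -0.029] t 56.38
```

```bash
python3 -m creep '[[9,0,58,0,-2,0,230],[18,0,116,0,-5,0,230],[27,10,172,0,-7,0,230],[30,40,198,0,-7,0,230],[30,80,198,0,-7,0,230]]'
python3 -m creep '[[0,0,0,0,0,0,230],[0,0,0,0,0,0,230]]'
python3 - <<'E'
from h import *
plan([.528,.432,.092],.1); s=snap("wrist","w37.png")
E
```

```text
time: 57.0
tool_pos: [0.5283, 0.4317, 0.2002]
ee_rot: [-1.573, 0.005, 0.094]
wrist_force: [0.7, -0.4, -2.6]
width: 0.0116
time: 57.25
tool_pos: [0.5294, 0.4294, 0.2052]
ee_rot: [-1.572, 0.001, 0.09]
wrist_force: [0.4, 0.7, -1.3]
width: 0.0115
plan [ -1.1 113.2   2.8] [ 0.  -0.6 -0.1] from [0.5294 0.4294 0.2052] [-1.572e+00  1.000e-03  9.000e-02] t 57.25
```

View pics/w37.png

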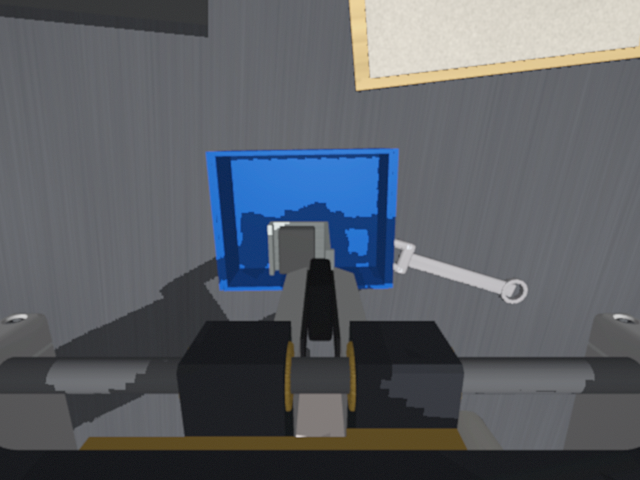

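```bash
python3 - <<'E'
from h import *
s=snap("wrist"); q=back(s,[[210,152],[398,150],[393,288],[220,290]],.06); print(q.round(3),q.mean(0)); print(pose()[0])
E
python3 -m creep '[[-1,30,2,0,0,0,230],[-1,60,2,0,0,0,230],[-1,85,2,0,0,0,230],[-1,100,2,0,0,0,230],[-1,107,2,0,0,0,230]]'
python3 -m creep '[[0,3,0,0,0,0,230],[0,5,0,0,0,0,230],[0,5,0,0,0,0,230]]'
```

```text
[[0.424 0.491 0.06 ]
 [0.598 0.508 0.06 ]
 [0.614 0.37  0.06 ]
 [0.435 0.352 0.06 ]] [0.51765623 0.43029973 0.06      ]
[0.53042312 0.42986101 0.20827167]
time: 57.98
tool_pos: [0.5288, 0.4317, 0.0993]
ee_rot: [-1.57, -0.001, 0.09]
wrist_force: [-0.1, -0.1, -2.6]
width: 0.0115
time: 58.35
tool_pos: [0.5286, 0.4319, 0.0944]
ee_rot: [-1.57, -0.001, 0.091]
wrist_force: [0.6, -0.8, -2.7]
width: 0.0117
```

```bash
python3 -m creep '[[0,2,0,0,0,0,230],[0,3,0,0,0,0,230],[0,3,0,0,0,0,230]]'
python3 -m creep '[[0,2,0,0,0,0,230],[0,2,0,0,0,0,230]]'
```

```text
time: 58.72
tool_pos: [0.5283, 0.4316, 0.0905]
ee_rot: [-1.571, 0.0, 0.091]
wrist_force: [-0.7, -1.0, -2.9]
width: 0.0116
time: 58.98
tool_pos: [0.5286, 0.4318, 0.0898]
ee_rot: [-1.57, -0.001, 0.091]
wrist_force: [-1.3, -0.3, 2.3]
width: 0.0122
```

```bash
python3 -m creep '[[0,0,0,0,0,0,140],[0,0,0,0,0,0,140],[0,0,0,0,0,0,140],[0,0,0,0,0,0,140],[0,0,0,0,0,0,140]]'
python3 -m creep '[[0,-20,0,0,0,0,140],[0,-60,0,0,0,0,140],[0,-120,0,0,0,0,140],[0,-180,0,0,0,0,140],[0,-190,0,0,0,0,140]]'
python3 - <<'E'
from h import *
a=snap("scene","s38.png"); b=snap("side","d38.png")
for c in("scene","side"):
 for n in("holder1","odd_lipless","lever_tip"):
  for d in robot.landmark_of(n,c): print(c,n,round(d["p"],2),np.round(d["point"],3))
plan([.48,-.378,.28],-.2)
E
```

```text
time: 59.6
tool_pos: [0.5284, 0.4317, 0.0886]
ee_rot: [-1.571, 0.0, 0.091]
wrist_force: [-0.1, 0.8, 0.6]
width: 0.0425
time: 60.22
tool_pos: [0.5297, 0.4327, 0.2882]
ee_rot: [-1.564, -0.013, 0.091]
wrist_force: [-0.3, 0.2, -0.0]
width: 0.0425
scene holder1 0.75 [ 0.718 -0.398  0.   ]
scene holder1 0.22 [ 0.482 -0.377  0.111]
scene odd_lipless 0.78 [0.529 0.429 0.006]
scene lever_tip 0.56 [ 0.485 -0.376  0.111]
side holder1 0.84 [0.625 0.17  0.035]
side holder1 0.78 [0.617 0.031 0.035]
side holder1 0.6 [0.62  0.1   0.035]
side odd_lipless 0.68 [0.528 0.43  0.003]
plan [-120.9   -1.7 -801.7] [ 0.2 16.6 -0.2] from [0.5278 0.4313 0.276 ] [-1.573  0.004  0.091] t 60.62
```

View pics/s38.png

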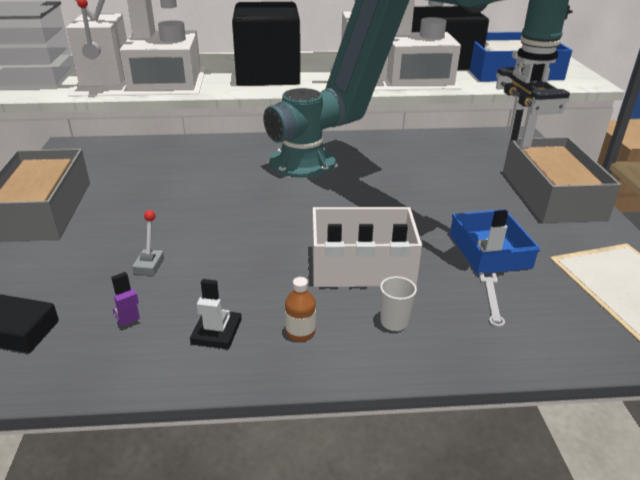

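View pics/d38.png

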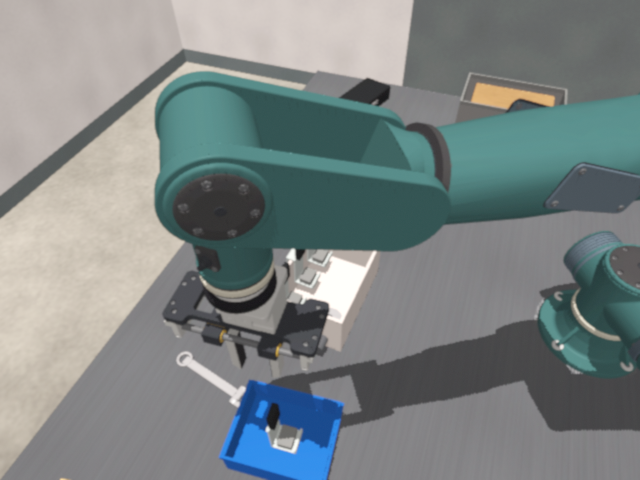

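```bash
python3 -m creep '[[-9,-5,-60,0,2,0,65],[-18,-5,-120,0,4,0,65],[-27,-5,-180,0,6,0,65],[-36,-5,-240,0,8,0,65],[-45,-5,-300,0,10,0,65]]'
python3 - <<'E'
from h import *
plan([.48,-.378,.27],-.18)
E
```

```text
time: 61.25
tool_pos: [0.5098, 0.127, 0.2826]
ee_rot: [-1.571, 0.002, -0.085]
wrist_force: [0.8, 0.1, -0.6]
width: 0.0698
plan [  13.1   12.8 -505.7] [ 0.   5.5 -0.1] from [0.5098 0.127  0.2826] [-1.571  0.002 -0.085] t 61.25
```

```bash
python3 -m creep '[[2,0,-61,0,1,0,65],[4,0,-122,0,2,0,65],[6,0,-183,0,3,0,65],[8,5,-244,0,4,0,65],[9,8,-305,0,5.5,0,65]]'
python3 - <<'E'
from h import *
plan([.48,-.378,.22],-.18)
E
```

```text
time: 61.88
tool_pos: [0.4932, -0.1775, 0.2745]
ee_rot: [-1.57, 0.002, -0.181]
wrist_force: [0.7, 0.5, -0.8]
width: 0.0702
plan [  23.1   54.3 -199.6] [-0.  -0.  -0.1] from [ 0.4932 -0.1775  0.2745] [-1.57   0.002 -0.181] t 61.88
```

```bash
python3 -m creep '[[7,0,-60,0,0,0,65],[14,0,-120,0,0,0,65],[21,20,-180,0,0,0,65],[23,54,-200,0,0,0,65],[23,54,-200,0,0,0,65]]'
python3 - <<'E'
from h import *
s=snap("wrist","w39.png"); p,r,o=pose(); print(p)
hsv=cv2.cvtColor(s["color"],cv2.COLOR_BGR2HSV); m=((hsv[...,0]<8)|(hsv[...,0]>172))&(hsv[...,1]>180)&(hsv[...,2]>60)
ys,xs=np.nonzero(m); print(xs.mean(),ys.mean(),len(xs)); k=back(s,[xs.mean(),ys.mean()],.11)[0]; print(k); plan([k[0],k[1],.093],-.18)
E
```

```text
time: 62.5
tool_pos: [0.4787, -0.3766, 0.2163]
ee_rot: [-1.565, 0.009, -0.183]
wrist_force: [-0.2, 0.1, -0.2]
width: 0.0704
[ 0.47990667 -0.3760331   0.21925901]
323.21521035598704 238.415857605178 618
[ 0.48169078 -0.37818003  0.11      ]
plan [  2.7 126.2  -2.2] [-0.2 -0.1 -0.3] from [ 0.4799 -0.376   0.2193] [-1.567  0.005 -0.181] t 62.55
```

View pics/w39.png

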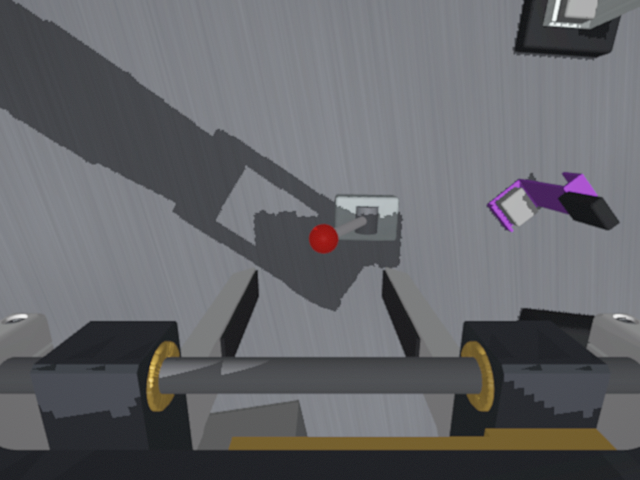

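```bash
python3 -m creep '[[3,40,-2,0,0,0,95],[3,80,-2,0,0,0,95],[3,126,-2,0,0,0,95],[3,126,-2,0,0,0,95],[3,126,-2,0,0,0,95]]'
python3 -m creep '[[30,0,0,0,0,0,95],[60,0,0,0,0,0,95],[80,0,0,0,0,0,95],[95,0,0,0,0,0,95],[103,0,0,0,0,0,95]]'
python3 -m creep '[[4,0,0,0,0,0,95],[8,0,0,0,0,0,95],[8,0,0,0,0,0,95]]'
python3 -m creep '[[3,0,0,0,0,0,95],[3,0,0,0,0,0,95]]'
```

```text
time: 63.18
tool_pos: [0.4851, -0.3794, 0.0991]
ee_rot: [-1.573, -0.004, -0.179]
wrist_force: [0.9, 0.1, 0.1]
width: 0.0591
time: 63.8
tool_pos: [0.5866, -0.3983, 0.0991]
ee_rot: [-1.573, -0.004, -0.179]
wrist_force: [-1.1, 0.1, -0.1]
width: 0.0588
time: 64.18
tool_pos: [0.5913, -0.3992, 0.097]
ee_rot: [-1.571, 0.003, -0.181]
wrist_force: [-4.6, 0.4, 3.6]
width: 0.0589
time: 64.42
tool_pos: [0.5915, -0.3993, 0.0968]
ee_rot: [-1.571, 0.009, -0.181]
wrist_force: [-11.5, 2.5, 6.7]
width: 0.059
```

```bash
python3 -m creep '[[3,0,0,0,0,0,95],[5,0,0,0,0,0,95],[5,0,0,0,0,0,95]]'
python3 -m creep '[[-15,0,0,0,0,0,85],[-25,0,0,0,0,0,85],[-25,0,0,0,0,0,85],[-25,-40,0,0,0,0,85],[-25,-90,0,0,0,0,85]]'
python3 -m creep '[[0,-50,0,0,0,0,85],[-50,-100,0,0,0,0,85],[-100,-110,0,0,0,0,85],[-100,-110,0,0,0,0,85]]'
python3 - <<'E'
from h import *
a=snap("scene","s40.png"); b=snap("side","d40.png"); 
for c in("scene","side"):
 for n in("holder1","odd_lipless","lever_tip","tote"):
  for d in robot.landmark_of(n,c): print(c,n,round(d["p"],2),np.round(d["point"],3))
s=snap("wrist","w40.png")
hsv=cv2.cvtColor(s["color"],cv2.COLOR_BGR2HSV); m=((hsv[...,0]<8)|(hsv[...,0]>172))&(hsv[...,1]>180)&(hsv[...,2]>60)
ys,xs=np.nonzero(m); print(xs.mean(),ys.mean(),len(xs),back(s,[xs.mean(),ys.mean()],.11))
crop(a,300,190,440,300,5.5,"s40c.png")
E
```

```text
time: 64.8
tool_pos: [0.5918, -0.3995, 0.0964]
ee_rot: [-1.569, 0.02, -0.183]
wrist_force: [-21.6, 6.0, 11.2]
width: 0.0595
time: 65.42
tool_pos: [0.5759, -0.3954, 0.1846]
ee_rot: [-1.569, 0.003, -0.18]
wrist_force: [1.1, 0.0, -0.3]
width: 0.063
time: 65.92
tool_pos: [0.4762, -0.3782, 0.2997]
ee_rot: [-1.574, -0.005, -0.182]
wrist_force: [0.0, -0.8, 0.9]
width: 0.0627
scene holder1 0.94 [ 0.716 -0.402  0.002]
scene odd_lipless 0.59 [0.527 0.432 0.003]
scene lever_tip 0.59 [ 0.573 -0.397  0.112]
scene lever_tip 0.45 [0.696 0.37  0.002]
scene tote 0.8 [0.515 0.432 0.004]
side holder1 0.96 [ 0.711 -0.395 -0.003]
side holder1 0.93 [0.621 0.172 0.035]
side holder1 0.73 [0.619 0.103 0.032]
side holder1 0.58 [0.616 0.027 0.033]
side odd_lipless 0.82 [0.529 0.427 0.004]
side lever_tip 0.57 [ 0.528 -0.389 -0.003]
side lever_tip 0.56 [ 0.578 -0.397  0.108]
side tote 0.96 [ 0.513  0.43  -0.   ]
409.86436170212767 218.88031914893617 376 [[ 0.57587758 -0.3970457   0.11      ]]
```

View pics/s40.png

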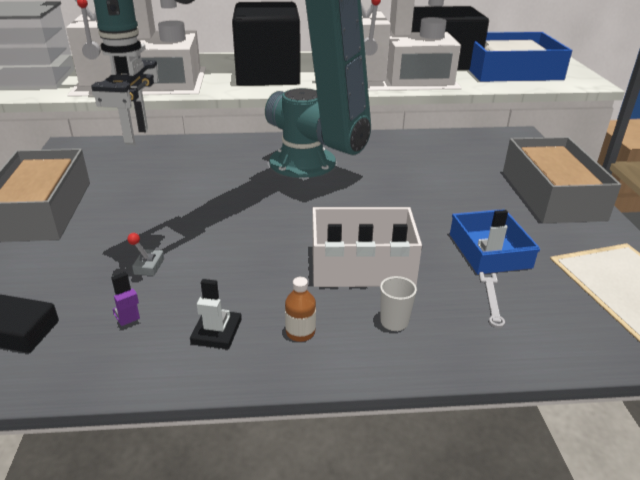

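View pics/d40.png

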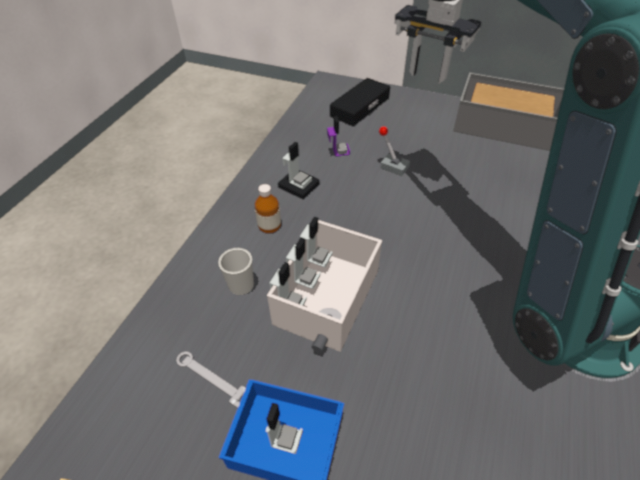

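View pics/w40.png

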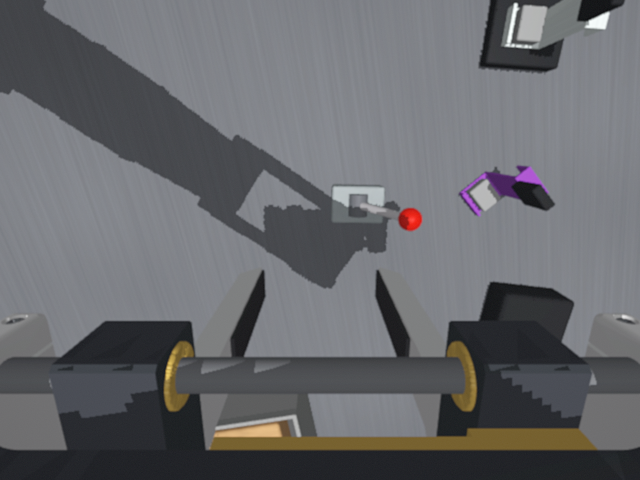

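```bash
python3 - <<'E'
from bench import robot
print(robot.close_job(), robot.get_obs()["time"])
E
```

```text
the job is handed in; nothing more can be done
the job is handed in; nothing more can be done
```

The job is done and handed in at about 66 s of the 210 s allowed.

**What I did**
- I threw the lever to off against its stop. The knob then measured 48 mm to the robot's side of its base.
- I hung the three sound holders over the bath's far wall.
- I stood the one odd holder, the lipless one, in the blue tote. No short one was in the scene.
- I threw the lever back on, again against its stop.
- I did not touch the pattern piece, bottle, beaker, wrench or purple look-alike.

**Last checks**
- **Bath:** in the last pictures all three lips are over the rim. The side camera put the undersides at 32–35 mm above the bench, where about 35 mm is expected.
- **Tote:** the lipless holder is upright in it.
- **Lever:** the knob is at about (0.575, -0.397, 0.11) m, the on side.
- **Detections:** some networks gave false hits, and the scene camera missed the hung holders. I went by the side camera and the pictures instead.

**Two things went wrong on the way**
- **First holder:** it slipped about 10 mm in the fingers because I lifted before they had fully closed. I set it down and gripped it again.
- **Second holder:** on the first try it caught on the bath rim and twisted in the fingers, with about 86 N read at the wrist. I set it upright on the bench, gripped it again and hung it cleanly. I only read the force between moves, so a brief higher peak below or above the 120 N limit could have gone unseen.

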